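# Pack a two-layer cabinet hardware kit and clip its divider home

## Task

Pack the cabinet hardware box: lay every hinge lengthwise and flat in a bottom cavity of its own, then fit the divider board level on its ledges above them, and with the seating tool, held upright, press both white push clips squarely until they are fully home. Lay the pulls, backplate down, on the divider, parallel to its grip, one on each side of the grip at most, and stand the seating tool back upright in its tray. Leave the other things on the bench alone.

Things in the scene. Friction and masses are not known exactly. Their poses are not given: they have to be found in the camera images.
- kit_box: open plywood box fixed to the bench, 132 (x) x 244 (y) x 62 high, walls 8, grey-lined floor 6, inside 116 x 228. Origin: centre of underside. Bottom: three cavities at y -60, 0, +60, each 56 wide in y, 116 long in x, parted by ribs 4 thick, 10 high above the floor. At each short end (y 90 to 114, both signs) a ledge, its top 38 above the underside, carries the divider
- divider: loose wood board 110 (x) x 222 (y) x 6 thick, 300 g; drops into the box with 3 clearance all round onto the two ledges (underside then 38 above the box underside), either way round. Dark batten grip at its centre, 44 (x) x 12 (y), from 6 to 32 above the underside. White push clips at y +97 and -97. Origin: centre of underside, z up
- clip_a (a joint): push clip at the divider's +y end: travel in m, 0 = standing up, 0.007 = clicked fully home (head down on the board, where it stops hard). It needs about 8 N all the way and stays where it is left
- clip_b (a joint): push clip at the divider's -y end: the same
- clip_a_top (a point): centre of the top of clip_a's head (18 across, 3 thick); 10 above the board's upper face when up, 3 when home
- clip_b_top (a point): centre of the top of clip_b's head, the same
- seat_tool: seating tool: upright wooden handle 24 x 24 square from 10 to 70 above its underside, with a round dark top to 81 and a flat rubber foot 22 x 22 below; about 150 g. Origin: centre of the foot's underside, z up. It stands in the tray
- tray: grey tool tray fixed to the bench, 80 x 80, floor 4 thick, rim 12 high, walls 4. Origin: centre of its underside
- hinge0: steel cabinet hinge (2 or 3 present; None from the start = absent) lying flat, 83 (x) x 44 x 28 high: round cup 35 across, 12 high, centre x +22; mounting plate 44 wide, 6 high, x -43 to -13; straight arm along x, 14 wide, x -46 to +34, from 12 to 28 above the underside, to pinch from above. Origin: centre of underside; z up
- hinge1: steel cabinet hinge (2 or 3 present; None from the start = absent) lying flat, 83 (x) x 44 x 28 high: round cup 35 across, 12 high, centre x +22; mounting plate 44 wide, 6 high, x -43 to -13; straight arm along x, 14 wide, x -46 to +34, from 12 to 28 above the underside, to pinch from above. Origin: centre of underside; z up
- hinge2: steel cabinet hinge (2 or 3 present; None from the start = absent) lying flat, 83 (x) x 44 x 28 high: round cup 35 across, 12 high, centre x +22; mounting plate 44 wide, 6 high, x -43 to -13; straight arm along x, 14 wide, x -46 to +34, from 12 to 28 above the underside, to pinch from above. Origin: centre of underside; z up
- pull0: dark steel drawer pull on a backplate (1 or 2 present; None from the start = absent): flat backplate 100 (x) x 36 x 5, and above it a bar along x, 92 long, 12 wide, from 19 to 29 above the underside, on a post 10 x 12 at x +-36; pinch the bar from above. Origin: centre of underside; z up
- pull1: dark steel drawer pull on a backplate (1 or 2 present; None from the start = absent): flat backplate 100 (x) x 36 x 5, and above it a bar along x, 92 long, 12 wide, from 19 to 29 above the underside, on a post 10 x 12 at x +-36; pinch the bar from above. Origin: centre of underside; z up
- battery: bystander, leave alone: yellow and black battery pack, 75 x 60 x 50 high. Origin: underside centre
- tape: bystander, leave alone: yellow tape measure, about 70 x 60 x 34 high. Origin: underside centre
- driver: bystander, leave alone: black screwdriver lying on the bench, 190 long, handle to its -x. Origin: underside
- glue: bystander, leave alone: white glue bottle, 52 across, 130 high. Origin: underside centre
- jar: bystander, leave alone: jar with a yellow cap, 56 across, 60 high. Origin: underside centre
- bitcase: bystander, leave alone: black bit case, 60 x 100 x 33 high. Origin: underside centre
Things that resemble listed ones, but are neither listed nor needed, are in the scene too. Leave any purple look-alike of the hinge1 alone.

How it is judged:
By the outcome, as a careful person would: the job done as asked, in the order asked, and still so for the second after the job is handed in, with the robot touching nothing.
Of hinge0, hinge1, hinge2 only 2 to 3 are there at a start; the rules pass over those that are not, and their reading is None.
Of pull0, pull1 only 1 to 2 are there at a start; the rules pass over those that are not, and their reading is None.
At some moment in a run one of hinge0, hinge1, hinge2, pull0, pull1 may be knocked a few centimetres aside while the robot is not near it.
It also fails if it takes over 208 s, if anything falls off the work surface, if the arm or the gripper's body presses on something with over 40 N, if the wrist force passes 120 N, or if a joint passes its speed limit or range.

## Robot

A 6-joint arm with a two-finger parallel gripper is mounted at the origin on the work surface. World frame = base frame: x ahead of the robot, y to its left, z up, the work surface at z = 0. Lengths are in m, angles in rad, forces in N, time in s.
With the tool pointing down it reaches from about 0.35 to 0.975 m from the base axis. Payload 4.9 kg.
Tool frame: the origin (TCP) lies between the finger pads; the fingertips stand 25 mm ahead of it and the grasp point (between the pads) lies 6 mm ahead of it; z points along the fingers, y is the line along which they close (so a half turn about z gives the same grasp; the last joint's range is limited). The gripper opens to 85 mm and grips with 20 to 120 N. Pads are 22 mm wide; open, the fingers measure 114 mm over their backs; the gripper's body (76 mm by 85 mm) begins 54 mm behind the grasp point. The pads swing forward as they close: fully open they stand 13 mm farther back than shut.
Start: joints at [-1.395, 0.053, 1.613, -0, 1.476, -0.119], TCP at [0.182, -0.598, 0.256] pointing down, gripper open.
Joint ranges: [-3.01, 3.01], [-1.01, 2.22], [0.06, 2.58], [-1.02, 4.17], [0.09, 2.62], [-3.14, 3.14]. Speed limits (rad/s): [2.57, 2.57, 3.14, 3.14, 3.14, 3.14].

## Interface

Orientations are given as a unit quaternion [w, x, y, z].
In Python, from plant import manip gives the robot as it stands.
- The arm moves only by the shell command python3 -m inch 'ROWS'. ROWS is JSON, a list of rows, each a list of 3 entries, a list of its own where there are three numbers: the shift along the tool's x, y, z in m, then the turn, a rotation vector about the tool's x, y, z in rad, then the opening, from 0 (shut) to 1 (fully open). A call has 1 to 8 rows; each row shifts and turns the commanded pose from where the row before left it, along the tool's axes as they then stand; what a row does not reach is not made up. A row lasts 1/10 s, in which the tool goes at most 50 mm and 8.59 degrees, less where a joint would pass 70% of its speed; a pose out of reach is approached as far as the arm can. A call with a gripper value outside its range is refused whole. The fingers move at their own pace and stop on an object; the grip force is fixed at half the most. Time passes only in rows, so rows that do not move let the fingers close. It gives the time, the measured TCP pose, the force, the opening and the grip force at its end, in the units of the state.
- manip.state(): the state, without advancing time (a new reading comes with each control period).
- manip.grab_frame(name): name is "scene" or "top" or "wrist"; returns (picture, depth): 384x512x3 uint8, red, green, blue; 384x512 float32, m along the optical axis (not along the pixel's ray), 0 where there is no reading.
- manip.camera_params(name): a dict with "camera_matrix" (3x3 intrinsics, pixels), "rvec" (rotation vector, rad) and "tvec" (3), from world to camera coordinates, as OpenCV has them. Camera axes: x right, y down, z forward; pixel columns grow to the right and rows downward; lengths in m; the calibration is good to about 2 mm. A picture is of the moment at which its call begins: read the wrist's pose just before it. camera_params takes no time and is no camera call; for the wrist camera it gives the pose at the moment of the call.
- manip.job_done(): hands the job in; it is judged then, once.
Trained networks look in the newest picture that a camera, given by its name, has taken for a name from the list of things; names that differ only in an ending like _2 or _b are one class to them, and where a whole thing is asked for, a point or a joint stands for the part that bears it (a point fixed in the world has none). Each returns a list of dicts, best first, with "score" (0 to 1); they miss things now and then, are a little off and sometimes report something else, mostly with a low value. They report only what shows in the picture. A call takes as long as a camera call. They do not tell look-alikes from the thing itself.
- manip.look_for(camera, label): "point" ([x, y, z] in m, in world coordinates, good to about 4 mm: the middle of the surface that is visible of it).
The state is a dict: "time": time; "joint_pos": joint angles; "joint_vel": joint speeds; "joint_efforts": joint torques, N m; "tool_pos": TCP position; "tool_rot": TCP orientation; "contact_force": force on the tool from outside, world axes, zero at the start; "ft_torque": the same for the moment, N m; "gripper_width": opening from 0.0 (shut) to 1.0 (fully open); "grasp_force": force on a finger pad.
Only numpy, scipy, OpenCV 4.12 (cv2) and the standard library are available. Lean on these libraries where they do the work, as an engineer would, in place of code of your own. Each camera call takes 0.05 s, during which the arm holds its last target. There are 200 camera calls.

## Working session

There is one attempt and no reset: what is moved stays moved. The work goes in short steps, Python scripts to look and compute and a shell command to move; the robot and the scene stay as the last step left them, time stands still between calls to the robot, and variables do not carry over. Pictures are saved under pics/ and viewed, at most 14 in all, crops included, and the job is handed in when it is done.

```bash
ls; mkdir -p pics; cat > h.py <<'E'
import numpy as np, cv2
from scipy.spatial.transform import Rotation as R
from plant import manip
def grab(cam):
    p=manip.camera_params(cam); im,d=manip.grab_frame(cam); return im,d,p
def world(d,p):
    K=np.array(p["camera_matrix"]); Rm=cv2.Rodrigues(np.array(p["rvec"],float))[0]; t=np.array(p["tvec"],float).ravel()
    v,u=np.mgrid[:d.shape[0],:d.shape[1]]
    c=np.stack([(u-K[0,2])/K[0,0]*d,(v-K[1,2])/K[1,1]*d,d],-1)
    return (c-t)@Rm   # R^T (c-t)
def proj(pt,p):
    return cv2.projectPoints(np.array([pt],float),np.array(p["rvec"],float),np.array(p["tvec"],float),np.array(p["camera_matrix"]),None)[0].ravel()
E
cat > look.py <<'E'
from h import *
im,d,p=grab("top"); np.savez("top.npz",im=im,d=d,w=world(d,p)); cv2.imwrite("pics/top0.png",cv2.resize(im[:,:,::-1],(800,600)))
for n in ["kit_box","divider","clip_a_top","seat_tool","tray","hinge0","pull0"]:
    for r in manip.look_for("top",n): print(n,round(r["score"],2),np.round(r["point"],3),np.round(proj(r["point"],p)))
im,d,p=grab("scene"); cv2.imwrite("pics/scene0.png",cv2.resize(im[:,:,::-1],(800,600)))
s=manip.state(); print(s["time"],s["tool_pos"],s["tool_rot"])
E
python3 look.py
```

```text
pics
kit_box 0.77 [ 0.606 -0.054  0.006] [282. 171.]
divider 0.88 [ 0.404 -0.344  0.007] [379. 235.]
seat_tool 0.67 [ 0.595 -0.324  0.074] [377. 169.]
tray 0.67 [ 0.599 -0.322  0.071] [376. 168.]
tray 0.58 [ 0.612 -0.333  0.007] [372. 167.]
hinge0 0.75 [0.491 0.268 0.01 ] [177. 211.]
hinge0 0.74 [0.645 0.213 0.01 ] [194. 160.]
hinge0 0.62 [0.623 0.506 0.012] [ 98. 169.]
hinge0 0.53 [0.521 0.162 0.02 ] [211. 200.]
hinge0 0.5 [0.356 0.25  0.01 ] [183. 256.]
pull0 0.97 [0.453 0.382 0.005] [139. 224.]
pull0 0.84 [0.59  0.374 0.001] [142. 180.]
0.45 [ 0.1815844  -0.59797404  0.25619002] [-9.88553292e-05  9.89156513e-01  1.46865188e-01 -3.50956462e-06]
```

View pics/top0.png

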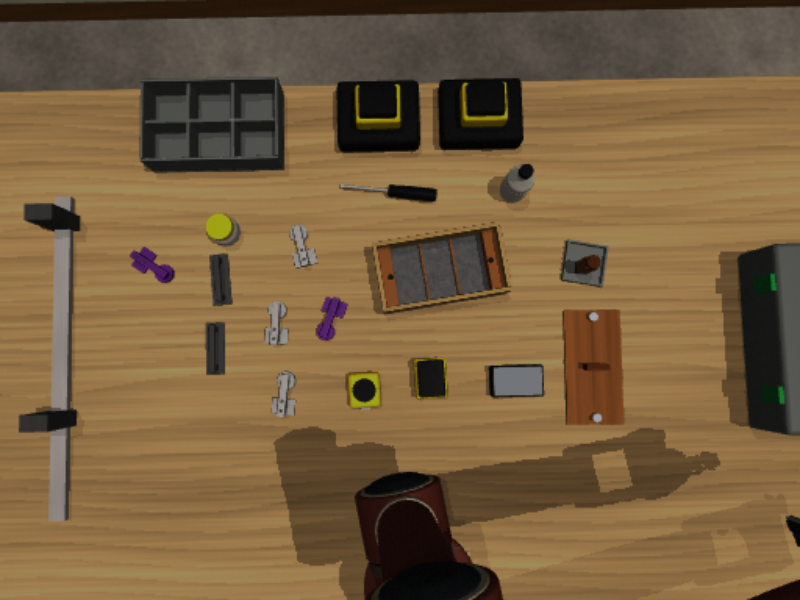

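```bash
python3 - <<'E'
import numpy as np,cv2
z=np.load("top.npz");im=z["im"]
cv2.imwrite("pics/crop.png",cv2.resize(im[140:280,80:300,::-1],(792,504),interpolation=cv2.INTER_CUBIC))
E
```

```text
(no output)
```

View pics/crop.png

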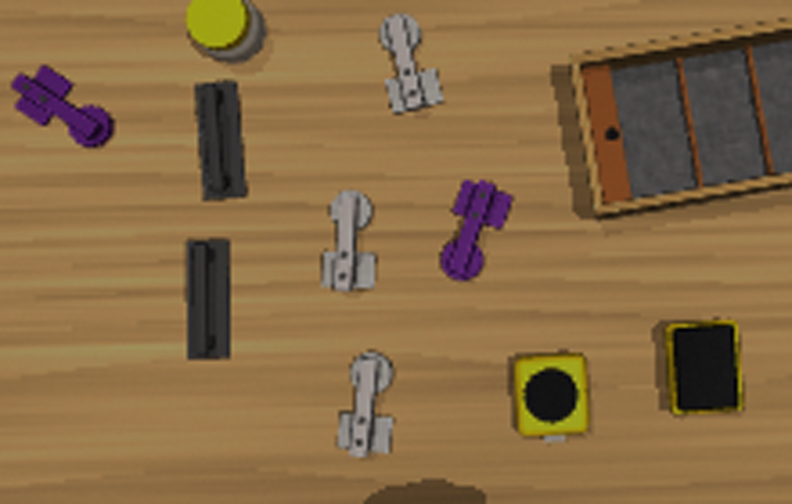

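Top view (800x600 picture): steel hinges at (301,246), (276,324) and (284,394). The purple look-alikes at (152,265) and (331,318) are the wrong colour, so I leave them; the crop confirms this. Pulls are at (220,279) and (215,348), the box at (441,268), the tool in its tray at (585,263), and the divider at (593,367).

```bash
cat >> h.py <<'E'
def rect(w,m):
    c,(a,b),ang=cv2.minAreaRect(w[m][:,:2].astype(np.float32)*1000)
    if a<b: a,b,ang=b,a,ang+90
    return np.round(c,1),round(a,1),round(b,1),round((ang+90)%180-90,1)  # centre mm, long, short, yaw of long side deg
def plan(x,y,z,yaw=None):
    "print turn (rad about tool z), tool-z shift (down +), then tool x,y shift after the turn"
    s=manip.state(); w,a,b,c=s["tool_rot"]; r=R.from_quat([a,b,c,w]); M=r.as_matrix(); p=np.array(s["tool_pos"])
    cy=np.degrees(np.arctan2(M[1,0],M[0,0])); t=0
    if yaw is not None: t=(yaw-cy+90)%180-90
    M2=R.from_euler("z",np.radians(t)).as_matrix()@M
    d=M2.T@(np.array([x,y,z])-p)
    print("t%.1f pos %s yaw %.2f tilt %.2f | turnz %.3f then dx %.4f dy %.4f dz %.4f | F %s w %.2f g %.0f q1,q6 %.2f %.2f"%(s["time"],np.round(p,4),cy,np.degrees(np.arccos(-M[2,2])),-np.radians(t),*d,np.round(s["contact_force"],1),s["gripper_width"]*85,s["grasp_force"],s["joint_pos"][0],s["joint_pos"][5]))
E
cat > m.py <<'E'
from h import *
z=np.load("top.npz"); im,w=z["im"].astype(int),z["w"]; H=w[...,2]
def near(x,y,r): return np.hypot(w[...,0]-x,w[...,1]-y)<r
mx=im.max(-1); mn=im.min(-1); grey=(mx-mn<35)
print("table z",np.median(H[near(.45,.0,.03)]))
b=near(.606,-.054,.17)&(H>.05)&(H<.07); print("box",rect(w,b),np.median(H[b]))
dv=near(.404,-.344,.14)&(im[...,0]>60)&(im[...,0]-im[...,2]>30)&(H>.003)&(H<.02); print("div",rect(w,dv),np.median(H[dv]))
g=near(.404,-.344,.06)&(H>.02); print("grip",rect(w,g),g.sum())
t=near(.6,-.325,.07)&(H<.02)&(H>.007); print("tray",rect(w,t))
t=near(.6,-.325,.07)&(H>.06); print("tool",rect(w,t),H[t].max())
for x,y in [(.645,.213),(.491,.268),(.356,.25)]:
    m=near(x,y,.06)&(H>.017); print("hinge",rect(w,m),m.sum())
for x,y in [(.453,.382),(.59,.374)]:
    m=near(x,y,.07)&(H>.003)&(mx<90); print("pull",rect(w,m))
plan(.5,.1,.3,0)
E
python3 m.py
```

```text
table z 0.0004109873226300165
box (array([600.8, -51.7]), 244.7, 133.0, -81.5) 0.06202920164588228
div (array([ 405.3, -348.6]), 277.6, 265.7, 5.8) 0.006096966436442059
grip (array([ 406.7, -344.9]), 44.3, 9.0, 88.9) 64
tray (array([ 609.3, -339.5]), 106.0, 81.4, 80.2)
tool (array([ 599.8, -328.5]), 25.7, 24.8, 81.5) 0.08795795885354342
hinge (array([653.8, 212.8]), 79.7, 30.4, 21.4) 137
hinge (array([502.3, 269.3]), 79.3, 17.5, -3.9) 143
hinge (array([365.1, 253.4]), 78.1, 14.4, -8.0) 141
pull (array([457.1, 386.7]), 97.3, 35.4, -0.3)
pull (array([599.8, 378.6]), 116.3, 38.9, 2.1)
t0.5 pos [ 0.1816 -0.598   0.2562] yaw 16.89 tilt 0.01 | turnz 0.295 then dx 0.3184 dy -0.6980 dz -0.0437 | F [-0.1  0.6  0.2] w 85.31 g 0 q1,q6 -1.39 -0.12
```

```bash
python3 -m inch '[[[0,0,0],[0,0,0.148],1],[[0,0,0],[0,0,0.147],1],[[0.02,-0.0436,0],[0,0,0],1],[[0.02,-0.0436,0],[0,0,0],1],[[0.02,-0.0436,0],[0,0,0],1],[[0.02,-0.0436,0],[0,0,0],1],[[0.02,-0.0436,0],[0,0,0],1],[[0.02,-0.0436,0],[0,0,0],1]]'
python3 -m inch '[[[0.02,-0.0436,0],[0,0,0],1],[[0.02,-0.0436,0],[0,0,0],1],[[0.02,-0.0436,0],[0,0,0],1],[[0.02,-0.0436,0],[0,0,0],1],[[0.02,-0.0436,0],[0,0,0],1],[[0.02,-0.0436,0],[0,0,0],1],[[0.02,-0.0436,0],[0,0,0],1],[[0.02,-0.0436,0],[0,0,0],1]]'
python3 -m inch '[[[0.02,-0.0436,0],[0,0,0],1],[[0.02,-0.0436,0],[0,0,0],1]]'
python3 - <<'E'
from h import *
plan(.365-.004,.253,.2,-8)
im,d,p=grab("wrist"); cv2.imwrite("pics/w0.png",im[:,:,::-1])
Rm=cv2.Rodrigues(np.array(p["rvec"],float))[0]; print("cam",-Rm.T@np.ravel(p["tvec"]),"axis",Rm[2]); 
E
```

```text
time: 1.25
tool_pos: [0.302, -0.3347, 0.2565]
tool_rot: [0.0, 1.0, -0.0, 0.0]
contact_force: [0.3, 0.0, 0.0]
gripper_width: 1.002
grasp_force: 0.0
time: 2.05
tool_pos: [0.4622, 0.0144, 0.2568]
tool_rot: [0.0, 1.0, 0.0, 0.001]
contact_force: [1.4, -0.0, 0.2]
gripper_width: 1.002
grasp_force: 0.0
time: 2.25
tool_pos: [0.5023, 0.1017, 0.2567]
tool_rot: [0.0, 1.0, 0.0, 0.001]
contact_force: [1.1, -2.1, 0.4]
gripper_width: 1.003
grasp_force: 0.0
t2.2 pos [0.5023 0.1017 0.2567] yaw 0.02 tilt 0.06 | turnz 0.140 then dx -0.1610 dy -0.1302 dz 0.0565 | F [ 1.1 -2.1  0.4] w 85.24 g 0 q1,q6 0.05 1.62
cam [0.57257334 0.10243936 0.3744217 ] axis [-2.75422857e-01 -1.06798483e-04 -9.61323171e-01]
```

View pics/w0.png

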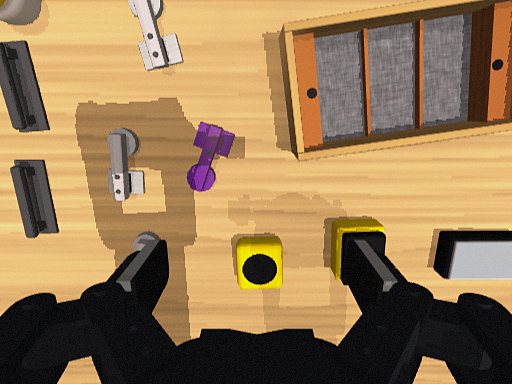

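Wrist view: the middle steel hinge is at (125,165), the far one at (155,30), and the purple one at (208,160), not to be touched. Part of the box shows at upper right. I start with the middle hinge.

```bash
cat >> h.py <<'E'
def meas(cam,x,y,r,lo,hi,frame=None):
    im,d,p=frame or grab(cam); w=world(d,p); H=w[...,2]
    m=(np.hypot(w[...,0]-x,w[...,1]-y)<r)&(H>lo)&(H<hi)&(d>0)
    m=cv2.morphologyEx(m.astype(np.uint8),cv2.MORPH_OPEN,np.ones((2,2)))>0
    pts=w[m]; c,a,b,ang=rect(w,m); mu=pts[:,:2].mean(0); ev=np.linalg.eigh(np.cov((pts[:,:2]-mu).T))[1][:,1]
    print(cam,"rect",c,a,b,ang,"pca yaw %.1f"%((np.degrees(np.arctan2(ev[1],ev[0]))+90)%180-90),"mean",np.round(mu*1000,1),"n",m.sum(),"z",np.round(np.percentile(pts[:,2],[10,50,90])*1000,1))
    return c,ang
E
python3 - <<'E'
from h import *
f=grab("wrist")
meas("wrist",.502,.269,.055,.021,.033,f); c,a=meas("wrist",.502,.269,.055,.024,.033,f)
meas("wrist",.65,.213,.055,.021,.033,f)
plan(.504,.269,.12,-4)
E
```

```text
wrist rect [536.7 215.3] 217.9 68.1 -53.6 pca yaw -9.5 mean [501.4 264.8] n 921 z [22.2 27.9 29.1]
wrist rect [536.7 215.3] 217.9 68.1 -53.6 pca yaw -9.9 mean [501.2 265.2] n 851 z [24.5 28.  29.2]
wrist rect [610.9 181.3] 157.4 50.1 45.7 pca yaw 18.5 mean [645.1 212.9] n 1038 z [23.9 27.9 29.1]
t2.4 pos [0.5027 0.1039 0.2562] yaw 0.35 tilt 0.09 | turnz 0.076 then dx -0.0102 dy -0.1646 dz 0.1364 | F [0.2 0.1 1.2] w 85.52 g 0 q1,q6 0.06 1.62
```

```bash
cat >> h.py <<'E'
def rect(w,m,yaw=None):
    n,l,s,_=cv2.connectedComponentsWithStats(m.astype(np.uint8)); m=l==1+np.argmax(s[1:,4])
    q=w[m][:,:2].astype(float)*1000; best=None
    def ext(a):
        a=np.radians(a); U=np.array([[np.cos(a),np.sin(a)],[-np.sin(a),np.cos(a)]]); v=q@U.T
        lo,hi=np.percentile(v,[1.5,98.5],axis=0); return hi-lo,U.T@((lo+hi)/2)
    A=np.arange(-90,90,.5) if yaw is None else [yaw]
    a=min(A,key=lambda a:np.prod(ext(a)[0])); e,c=ext(a)
    if e[0]<e[1]: e=e[::-1]; a=(a+180)%180-90
    return np.round(c,1),round(e[0],1),round(e[1],1),a
E
python3 - <<'E'
from h import *
f=grab("wrist")
meas("wrist",.502,.269,.055,.021,.033,f); c,a=meas("wrist",.502,.269,.055,.024,.033,f)
meas("wrist",.65,.213,.055,.021,.033,f)
plan(.504,.269,.12,-4)
E
```

```text
wrist rect [496.3 266.8] 85.6 12.9 -3.5 pca yaw -11.5 mean [501.2 264.7] n 927 z [22.  27.9 29.1]
wrist rect [496.1 266.9] 85.7 12.8 -3.5 pca yaw -12.1 mean [501.1 265. ] n 859 z [24.6 27.9 29.1]
wrist rect [643.7 213.7] 63.0 13.0 12.5 pca yaw 16.4 mean [644.  212.8] n 1017 z [23.6 28.  29.1]
t2.4 pos [0.5021 0.1018 0.2561] yaw 0.25 tilt 0.04 | turnz 0.074 then dx -0.0096 dy -0.1669 dz 0.1361 | F [-0.8 -0.1  0.2] w 84.83 g 0 q1,q6 0.05 1.62
```

```bash
python3 -m inch '[[[0,0,0.03],[0,0,0.066],0.6],[[-0.002,-0.041,0.03],[0,0,0],0.6],[[-0.002,-0.041,0.03],[0,0,0],0.6],[[-0.001,-0.041,0.03],[0,0,0],0.6],[[-0.001,-0.042,0.03],[0,0,0],0.6],[[0,0,0],[0,0,0],0.6]]'
python3 - <<'E'
from h import *
plan(.498,.267,.034,-3.5)
E
```

```text
time: 3.0
tool_pos: [0.5032, 0.2624, 0.1034]
tool_rot: [0.001, 0.999, -0.032, -0.004]
contact_force: [0.3, -0.3, 0.2]
gripper_width: 0.601
grasp_force: 0.0
t3.0 pos [0.5032 0.2624 0.1034] yaw -3.63 tilt 0.51 | turnz -0.002 then dx -0.0049 dy -0.0045 dz 0.0695 | F [ 0.3 -0.3  0.2] w 51.12 g 0 q1,q6 0.35 1.98
```

```bash
python3 -m inch '[[[-0.005,-0.0045,0.02],[0,0,0],0.6],[[0,0,0.03],[0,0,0],0.6],[[0,0,0.02],[0,0,0],0.6],[[0,0,0],[0,0,0],0.6],[[0,0,0],[0,0,0],0],[[0,0,0],[0,0,0],0],[[0,0,0],[0,0,0],0],[[0,0,0],[0,0,0],0]]'
python3 -m inch '[[[0,0,0],[0,0,0],0],[[0,0,0],[0,0,0],0]]'
python3 - <<'E'
from h import *
plan(.6008,-.0517,.034,8.5)
E
```

```text
time: 3.8
tool_pos: [0.5035, 0.2663, 0.0411]
tool_rot: [-0.0, 0.999, -0.033, 0.002]
contact_force: [0.8, -1.8, 6.7]
gripper_width: 0.144
grasp_force: 61.5
time: 4.0
tool_pos: [0.5036, 0.2663, 0.0411]
tool_rot: [-0.0, 0.999, -0.033, 0.002]
contact_force: [0.1, -2.2, 6.2]
gripper_width: 0.14
grasp_force: 61.5
t4.0 pos [0.5036 0.2663 0.0411] yaw -3.78 tilt 0.21 | turnz -0.214 then dx 0.0491 dy 0.3289 dz 0.0071 | F [ 0.1 -2.2  6.2] w 11.89 g 61 q1,q6 0.36 1.99
```

```bash
python3 -m inch '[[[0,0,-0.02],[0,0,0],0],[[0,0,-0.04],[0,0,0],0],[[0,0,-0.04],[0,0,0],0],[[0,0,0],[0,0,0],0]]'
python3 - <<'E'
from h import *
im,d,p=grab("scene"); im2,d2,p2=grab("wrist")
u,v=proj([.5,.27,.12],p).astype(int); a=im[max(0,v-100):v+100,max(0,u-100):u+100]; b=im2[184:384,120:400]
cv2.imwrite("pics/g1.png",np.hstack([cv2.resize(a,(400,400)),cv2.resize(b,(400,400))])[:,:,::-1])
plan(.6008,-.0517,.15,8.5)
E
```

```text
time: 4.4
tool_pos: [0.5059, 0.2677, 0.1464]
tool_rot: [-0.003, 0.999, -0.033, 0.006]
contact_force: [1.6, -0.2, 0.1]
gripper_width: 0.144
grasp_force: 60.5
t4.5 pos [0.5026 0.2664 0.1403] yaw -3.78 tilt 0.18 | turnz -0.214 then dx 0.0502 dy 0.3291 dz -0.0100 | F [ 0.6 -0.  -1.1] w 12.19 g 61 q1,q6 0.36 1.99
```

View pics/g1.png

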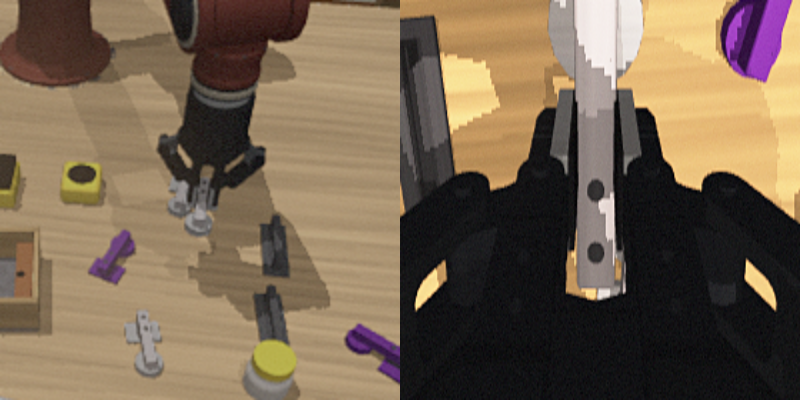

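The hinge is firmly held by its arm, cup forward, at about (597,150) in the crop. Next I carry it to the +y cavity.

```bash
cat > boxp.py <<'E'
from h import *
import sys
C=np.array([.6008,-.0517]);YAW=8.5
try: C0=np.load("box.npy"); C=C0[:2]; YAW=C0[2]
except Exception: pass
def bx(x,y):
    a=np.radians(YAW); return C+np.array([[np.cos(a),-np.sin(a)],[np.sin(a),np.cos(a)]])@[x,y]
if __name__=="__main__":
    x,y,z=map(float,sys.argv[1:4]); plan(*bx(x,y),z,YAW)
E
python3 boxp.py 0 .06 .048
python3 -m inch '[[[0,0,0],[0,0,-0.107],0],[[0,0,0],[0,0,-0.107],0]]'; python3 boxp.py 0 .06 .048
```

```text
t4.5 pos [0.5026 0.2664 0.1403] yaw -3.78 tilt 0.18 | turnz -0.214 then dx 0.0499 dy 0.2692 dz 0.0921 | F [ 0.6 -0.  -1.1] w 12.19 g 61 q1,q6 0.36 1.99
time: 4.7
tool_pos: [0.5004, 0.2655, 0.1363]
tool_rot: [0.001, 0.997, 0.076, -0.002]
contact_force: [-0.5, -0.5, -0.2]
gripper_width: 0.137
grasp_force: 60.5
t4.7 pos [0.5004 0.2655 0.1363] yaw 8.72 tilt 0.24 | turnz 0.004 then dx 0.0528 dy 0.2685 dz 0.0883 | F [-0.5 -0.5 -0.2] w 11.66 g 61 q1,q6 0.36 1.78
```

```bash
python3 -m inch '[[[0,0.045,-0.02],[0,0,0],0],[[0,0.045,-0.02],[0,0,0],0],[[0,0.045,-0.02],[0,0,0],0],[[0,0.045,-0.02],[0,0,0],0],[[0,0.045,0],[0,0,0],0],[[0,0.043,0],[0,0,0],0],[[0,0.03,0],[0,0,0],0],[[0,0,0],[0,0,0],0]]'
python3 - <<'E'
from h import *
f=grab("wrist"); cv2.imwrite("pics/w1.png",f[0][:,:,::-1]); np.savez("w1.npz",im=f[0],w=world(f[1],f[2]))
meas("wrist",.6008,-.0517,.17,.055,.07,f); meas("top",.6008,-.0517,.17,.055,.07)
E
python3 boxp.py 0 .06 .048
```

```text
time: 5.5
tool_pos: [0.5449, -0.0318, 0.2162]
tool_rot: [-0.0, 0.997, 0.071, -0.002]
contact_force: [1.0, 0.8, -2.1]
gripper_width: 0.143
grasp_force: 60.5
wrist rect [593.4 -70. ] 275.7 149.6 -84.0 pca yaw -84.3 mean [611.2 -57.3] n 8123 z [56.  61.9 63. ]
top rect [567.1  53.9] 167.2 41.8 -2.5 pca yaw -80.0 mean [590.8 -12.7] n 307 z [35.4 60.7 65.4]
t5.6 pos [ 0.5448 -0.0289  0.2165] yaw 8.38 tilt 0.22 | turnz -0.002 then dx 0.0526 dy -0.0288 dz 0.1684 | F [ 0.6  0.4 -1. ] w 12.23 g 60 q1,q6 -0.19 1.23
```

View pics/w1.png

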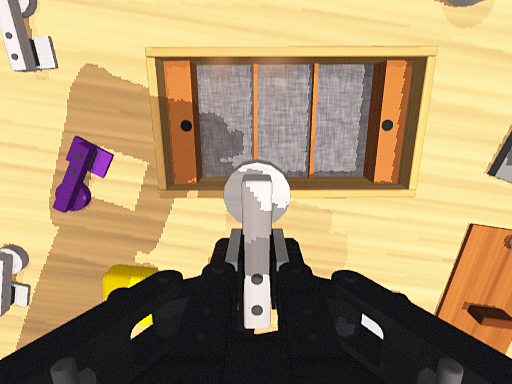

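The whole box is visible here: rim corners (148,48), (437,48), (418,192), (160,192), with cavity floors at (225,115), (285,115) and (340,115). I refine its pose from the rim.

```bash
cat > boxfit.py <<'E'
from boxp import *
from scipy.optimize import minimize
def fit(w):
    H=w[...,2]; P=w[(H>.0585)&(H<.0655)&(np.hypot(w[...,0]-.6008,w[...,1]+.0517)<.16)][:,:2]
    def cost(v,r=False):
        a=np.radians(v[2]); q=(P*1000-v[:2])@np.array([[np.cos(a),-np.sin(a)],[np.sin(a),np.cos(a)]])
        q=abs(q); d=np.maximum(q[:,0]-62,q[:,1]-118) # mid-rim rectangle signed distance (approx)
        e=abs(d); return np.minimum(e,12).mean()
    r=minimize(cost,[600.8,-51.7,8.5],method="Nelder-Mead",options=dict(initial_simplex=[[600,-51,8],[604,-51,8.5],[600,-55,8.5],[600,-51,10]])); return r.x,r.fun,len(P)
print(fit(np.load("w1.npz")["w"])); x,f,n=fit(np.load("top.npz")["w"]); print(x,f,n)
E
python3 boxfit.py
```

```text
(array([599.00426103, -51.95845859,   8.31568573]), np.float64(2.1251956332267334), 7458)
[600.16953561 -51.20718534   8.52378878] 2.0927384898844013 612
```

```bash
python3 -c "
import numpy as np; np.save('box.npy',[.5995,-.0517,8.4])"
python3 -m inch '[[[0.025,-0.015,0],[0,0,0],0],[[0.026,-0.014,0.03],[0,0,0],0],[[0,0,0.04],[0,0,0],0],[[0,0,0],[0,0,0],0]]'; python3 boxp.py 0 .06 .048
```

```text
time: 6.0
tool_pos: [0.5871, 0.01, 0.1409]
tool_rot: [-0.001, 0.997, 0.075, -0.007]
contact_force: [-1.0, 0.4, -2.2]
gripper_width: 0.14
grasp_force: 60.5
t6.0 pos [0.5871 0.01   0.1409] yaw 8.63 tilt 0.84 | turnz 0.004 then dx 0.0046 dy 0.0032 dz 0.0928 | F [-1.   0.4 -2.2] w 11.94 g 60 q1,q6 -0.11 1.31
```

```bash
python3 -m inch '[[[0,0,0.03],[0,0,0],0],[[0,0,0.03],[0,0,0],0],[[0,0,0],[0,0,0],0],[[0,0,0],[0,0,0],0]]'; python3 boxp.py 0 .06 .048
```

```text
time: 6.4
tool_pos: [0.5917, 0.008, 0.0895]
tool_rot: [-0.0, 0.997, 0.074, -0.0]
contact_force: [0.6, -0.2, -0.1]
gripper_width: 0.146
grasp_force: 60.5
t6.4 pos [0.5917 0.008  0.0895] yaw 8.50 tilt 0.03 | turnz 0.002 then dx -0.0010 dy 0.0002 dz 0.0415 | F [ 0.6 -0.2 -0.1] w 12.45 g 60 q1,q6 -0.11 1.31
```

```bash
python3 -m inch '[[[0,0,0.02],[0,0,0],0],[[0,0,0.01],[0,0,0],0],[[0,0,0.008],[0,0,0],0],[[0,0,0.003],[0,0,0],0],[[0,0,0],[0,0,0],0],[[0,0,0],[0,0,0],0]]'; python3 boxp.py 0 .06 .048
```

```text
time: 7.0
tool_pos: [0.5924, 0.0074, 0.0484]
tool_rot: [0.0, 0.997, 0.074, 0.0]
contact_force: [-0.2, -0.2, -1.0]
gripper_width: 0.145
grasp_force: 60.5
t7.0 pos [0.5924 0.0074 0.0484] yaw 8.46 tilt 0.05 | turnz 0.001 then dx -0.0016 dy -0.0005 dz 0.0004 | F [-0.2 -0.2 -1. ] w 12.32 g 61 q1,q6 -0.11 1.31
```

```bash
python3 -m inch '[[[0,0,0.002],[0,0,0],0],[[0,0,0],[0,0,0],0],[[0,0,0],[0,0,0],0.28],[[0,0,0],[0,0,0],0.28],[[0,0,-0.02],[0,0,0],0.28],[[0,0,-0.04],[0,0,0],0.28],[[0,0,-0.05],[0,0,0],0.6],[[-0.02,-0.02,-0.05],[0,0,0],0.6]]'
python3 -m inch '[[[-0.035,-0.035,0],[0,0,0],0.6],[[-0.035,-0.035,0],[0,0,0],0.6],[[-0.015,-0.045,0],[0,0,0],0.6],[[0,-0.045,0],[0,0,0],0.6],[[0,0,0],[0,0,0],0.6],[[0,0,0],[0,0,0],0.6]]'
python3 - <<'E'
from h import *
f=grab("wrist"); cv2.imwrite("pics/w2.png",f[0][:,:,::-1])
meas("wrist",.6,.008,.06,.025,.04,f)
meas("wrist",.65,.213,.055,.022,.033,f); plan(.65,.213,.12,15)
E
```

```text
time: 7.8
tool_pos: [0.5733, 0.0211, 0.2016]
tool_rot: [0.0, 0.997, 0.073, 0.001]
contact_force: [0.4, -0.5, 0.8]
gripper_width: 0.593
grasp_force: 0.0
time: 8.4
tool_pos: [0.4642, 0.1684, 0.1992]
tool_rot: [0.0, 0.997, 0.075, 0.0]
contact_force: [-0.7, 0.0, 0.3]
gripper_width: 0.602
grasp_force: 0.0
wrist rect [590.2  -1.3] 77.4 33.3 8.0 pca yaw 22.7 mean [592.2  24.1] n 3725 z [28.9 34.8 38.7]
wrist rect [615.1 206.9] 14.1 5.5 -65.5 pca yaw -71.8 mean [614.2 207.3] n 128 z [20.  27.1 28.9]
t8.4 pos [0.4646 0.1676 0.1991] yaw 8.50 tilt 0.03 | turnz -0.113 then dx 0.1909 dy 0.0041 dz 0.0791 | F [ 0.1  0.6 -0.7] w 51.28 g 0 q1,q6 0.20 1.62
```

View pics/w2.png

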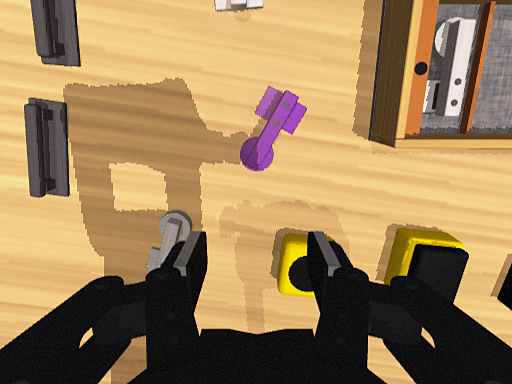

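The first hinge lies in its cavity, at (450,65). The far hinge is just out of view at (238,3), so I move forward.

```bash
python3 -m inch '[[[0.045,0,0],[0,0,0],0.6],[[0.045,0,0],[0,0,0],0.6],[[0.02,0,-0.03],[0,0,0],0.6],[[0,0,0],[0,0,0],0.6],[[0,0,0],[0,0,0],0.6]]'
python3 - <<'E'
from h import *
f=grab("wrist"); c,a=meas("wrist",.65,.213,.06,.022,.033,f); plan(c[0]/1000,c[1]/1000,.1,a)
print(np.round(proj([*c/1000,.028],f[2])))
E
```

```text
time: 8.95
tool_pos: [0.5744, 0.1826, 0.2296]
tool_rot: [0.0, 0.997, 0.073, 0.0]
contact_force: [0.5, -0.5, -0.2]
gripper_width: 0.595
grasp_force: 0.0
wrist rect [651.  215.5] 77.4 13.0 12.5 pca yaw 12.6 mean [652.3 215.4] n 1148 z [26.5 28.1 29.2]
t9.0 pos [0.5733 0.1827 0.2286] yaw 8.36 tilt 0.06 | turnz -0.072 then dx 0.0831 dy -0.0152 dz 0.1285 | F [ 0.1 -0.3 -1. ] w 51.18 g 0 q1,q6 0.18 1.61
[236.  95.]
```

```bash
python3 -m inch '[[[0,0,0],[0,0,-0.072],0.6],[[0.043,-0.0075,0.02],[0,0,0],0.6],[[0.042,-0.0075,0.03],[0,0,0],0.6],[[0,0,0.045],[0,0,0],0.6],[[0,0,0.045],[0,0,0],0.6],[[0,0,0],[0,0,0],0.6],[[0,0,0],[0,0,0],0.6]]'
python3 - <<'E'
from h import *
plan(.653,.216,.0415,12.5)
E
```

```text
time: 9.7
tool_pos: [0.6498, 0.2159, 0.0894]
tool_rot: [0.0, 0.994, 0.109, -0.002]
contact_force: [0.1, 0.0, 0.1]
gripper_width: 0.603
grasp_force: 0.0
t9.7 pos [0.6498 0.2159 0.0894] yaw 12.57 tilt 0.20 | turnz 0.001 then dx 0.0033 dy 0.0006 dz 0.0478 | F [0.1 0.  0.1] w 51.24 g 0 q1,q6 0.21 1.56
```

```bash
python3 -m inch '[[[0.003,0.0005,0.028],[0,0,0],0.6],[[0,0,0.02],[0,0,0],0.6],[[0,0,0],[0,0,0],0.6],[[0,0,0],[0,0,0],0],[[0,0,0],[0,0,0],0],[[0,0,0],[0,0,0],0],[[0,0,0],[0,0,0],0],[[0,0,0],[0,0,0],0]]'
python3 - <<'E'
from h import *
plan(.653,.216,.0415,12.5)
E
python3 -m inch '[[[0,0,-0.03],[0,0,0.036],0],[[0,0,-0.04],[0,0,0.036],0],[[0,0,-0.04],[0,0,0],0],[[0,0,0],[0,0,0],0],[[0,0,0],[0,0,0],0]]'
python3 boxp.py 0 0 .148
```

```text
time: 10.5
tool_pos: [0.6562, 0.2171, 0.0459]
tool_rot: [-0.0, 0.994, 0.11, 0.002]
contact_force: [-1.8, -0.6, 6.7]
gripper_width: 0.135
grasp_force: 61.4
t10.5 pos [0.6562 0.2171 0.0459] yaw 12.60 tilt 0.25 | turnz 0.002 then dx -0.0034 dy 0.0004 dz 0.0044 | F [-1.8 -0.6  6.7] w 11.48 g 61 q1,q6 0.21 1.56
time: 11.0
tool_pos: [0.6553, 0.217, 0.1548]
tool_rot: [-0.0, 0.997, 0.074, 0.002]
contact_force: [-0.4, 1.0, -1.1]
gripper_width: 0.137
grasp_force: 60.5
t11.0 pos [0.6553 0.217  0.1548] yaw 8.47 tilt 0.21 | turnz 0.001 then dx -0.0945 dy 0.2576 dz 0.0064 | F [-0.4  1.  -1.1] w 11.63 g 61 q1,q6 0.21 1.63
```

```bash
python3 -m inch '[[[-0.0155,0.0425,0],[0,0,0],0],[[-0.0155,0.0425,0],[0,0,0],0],[[-0.0155,0.0425,0],[0,0,0],0],[[-0.016,0.0425,0],[0,0,0],0],[[-0.016,0.0425,0],[0,0,0],0],[[-0.016,0.045,0],[0,0,0],0],[[0,0,0.02],[0,0,0],0],[[0,0,0.02],[0,0,0],0]]'
python3 -m inch '[[[0,0,0],[0,0,0],0],[[0,0,0],[0,0,0],0]]'
python3 boxp.py 0 0 .053
```

```text
time: 11.8
tool_pos: [0.5976, -0.0535, 0.1105]
tool_rot: [-0.0, 0.997, 0.072, -0.001]
contact_force: [-0.9, 0.2, -2.2]
gripper_width: 0.141
grasp_force: 60.5
time: 12.0
tool_pos: [0.5975, -0.0515, 0.1106]
tool_rot: [-0.001, 0.997, 0.074, -0.002]
contact_force: [-0.0, -0.9, -1.2]
gripper_width: 0.139
grasp_force: 60.5
t12.0 pos [ 0.5975 -0.0515  0.1106] yaw 8.48 tilt 0.23 | turnz 0.001 then dx 0.0021 dy 0.0006 dz 0.0576 | F [-0.  -0.9 -1.2] w 11.82 g 61 q1,q6 -0.21 1.21
```

```bash
python3 -m inch '[[[0.002,0,0.025],[0,0,0],0],[[0,0,0.02],[0,0,0],0],[[0,0,0.009],[0,0,0],0],[[0,0,0.003],[0,0,0],0],[[0,0,0],[0,0,0],0],[[0,0,0],[0,0,0],0]]'
python3 boxp.py 0 0 .053
```

```text
time: 12.6
tool_pos: [0.6018, -0.0517, 0.0569]
tool_rot: [0.0, 0.997, 0.074, 0.001]
contact_force: [0.6, -0.4, -1.2]
gripper_width: 0.139
grasp_force: 60.5
t12.6 pos [ 0.6018 -0.0517  0.0569] yaw 8.48 tilt 0.13 | turnz 0.001 then dx -0.0023 dy -0.0003 dz 0.0039 | F [ 0.6 -0.4 -1.2] w 11.81 g 61 q1,q6 -0.21 1.21
```

```bash
python3 -m inch '[[[0,0,0.004],[0,0,0],0],[[0,0,0.001],[0,0,0],0],[[0,0,0],[0,0,0],0]]'
python3 -m inch '[[[0,0,0.003],[0,0,0],0],[[0,0,0],[0,0,0],0],[[0,0,0],[0,0,0],0]]'
python3 boxp.py 0 0 .053
```

```text
time: 12.9
tool_pos: [0.6017, -0.0518, 0.0519]
tool_rot: [0.0, 0.997, 0.074, 0.001]
contact_force: [-1.4, 0.2, 4.6]
gripper_width: 0.141
grasp_force: 61.1
time: 13.2
tool_pos: [0.6018, -0.0518, 0.0518]
tool_rot: [0.0, 0.997, 0.074, 0.0]
contact_force: [-11.3, 0.8, 20.1]
gripper_width: 0.135
grasp_force: 63.2
t13.2 pos [ 0.6018 -0.0518  0.0518] yaw 8.48 tilt 0.02 | turnz 0.001 then dx -0.0022 dy -0.0004 dz -0.0012 | F [-11.3   0.8  20.1] w 11.50 g 63 q1,q6 -0.21 1.21
```

```bash
python3 -m inch '[[[0,0,-0.003],[0,0,0],0],[[0,0,0],[0,0,0],0.28],[[0,0,0],[0,0,0],0.28],[[0,0,-0.02],[0,0,0],0.28],[[0,0,-0.04],[0,0,0],0.28],[[0,0,-0.05],[0,0,0],0.6],[[0,0,-0.05],[0,0,0],0.6]]'
python3 - <<'E'
from h import *
plan(.3,.24,.21,-8)
E
```

```text
time: 13.9
tool_pos: [0.6, -0.0514, 0.2107]
tool_rot: [-0.0, 0.997, 0.074, -0.001]
contact_force: [0.9, -1.4, 0.5]
gripper_width: 0.594
grasp_force: 0.0
t13.9 pos [ 0.6    -0.0514  0.2107] yaw 8.47 tilt 0.15 | turnz 0.287 then dx -0.3376 dy -0.2468 dz 0.0017 | F [ 0.9 -1.4  0.5] w 50.50 g 0 q1,q6 -0.21 1.21
```

```bash
python3 -m inch '[[[0,0,0],[0,0,0.144],0.6],[[0,0,0],[0,0,0.143],0.6],[[-0.0375,-0.0275,0],[0,0,0],0.6],[[-0.0375,-0.0275,0],[0,0,0],0.6],[[-0.0375,-0.0275,0],[0,0,0],0.6],[[-0.0375,-0.0275,0],[0,0,0],0.6],[[-0.0375,-0.0275,0],[0,0,0],0.6],[[-0.0375,-0.0275,0],[0,0,0],0.6]]'
python3 -m inch '[[[-0.0375,-0.0275,0],[0,0,0],0.6],[[-0.0375,-0.0275,0],[0,0,0],0.6],[[-0.0375,-0.0275,0],[0,0,0],0.6],[[0,0,0],[0,0,0],0.6],[[0,0,0],[0,0,0],0.6]]'
python3 - <<'E'
from h import *
f=grab("wrist"); c,a=meas("wrist",.36,.253,.06,.022,.033,f); plan(c[0]/1000+.002,c[1]/1000,.046,a)
print(np.round(proj([*c/1000,.028],f[2])))
meas("wrist",.457,.386,.06,.015,.033,f)
E
```

```text
time: 14.7
tool_pos: [0.3993, 0.1439, 0.2098]
tool_rot: [-0.0, 0.998, -0.07, -0.0]
contact_force: [0.6, 0.9, 0.1]
gripper_width: 0.606
grasp_force: 0.0
time: 15.2
tool_pos: [0.3003, 0.2408, 0.2101]
tool_rot: [0.0, 0.998, -0.068, 0.0]
contact_force: [0.5, -0.8, 1.2]
gripper_width: 0.601
grasp_force: 0.0
wrist rect [362.8 253. ] 77.4 13.0 -7.5 pca yaw -7.7 mean [364.2 252.4] n 1235 z [26.2 28.1 29.1]
t15.2 pos [0.301  0.2403 0.2102] yaw -7.93 tilt 0.03 | turnz -0.008 then dx 0.0616 dy -0.0210 dz 0.1642 | F [ 1.4 -0.2 -1. ] w 51.16 g 0 q1,q6 0.48 2.19
[236. 116.]
wrist rect [446.3 386.4] 68.3 11.0 0.0 pca yaw 7.1 mean [446.2 385. ] n 1367 z [22.3 28.4 30. ]
```

```bash
python3 -m inch '[[[0.031,-0.0105,0.02],[0,0,0],0.6],[[0.031,-0.0105,0.03],[0,0,0],0.6],[[0,0,0.04],[0,0,0],0.6],[[0,0,0.04],[0,0,0],0.6],[[0,0,0],[0,0,0],0.6],[[0,0,0],[0,0,0],0.6]]'
python3 - <<'E'
from h import *
plan(.365,.253,.044,-7.7)
E
```

```text
time: 15.85
tool_pos: [0.3657, 0.2514, 0.0803]
tool_rot: [0.001, 0.997, -0.071, -0.001]
contact_force: [0.7, 0.0, 0.6]
gripper_width: 0.599
grasp_force: 0.0
t15.8 pos [0.3657 0.2514 0.0803] yaw -8.11 tilt 0.12 | turnz -0.007 then dx -0.0009 dy -0.0015 dz 0.0363 | F [0.7 0.  0.6] w 50.90 g 0 q1,q6 0.43 2.15
```

```bash
python3 -m inch '[[[-0.001,-0.0015,0.018],[0,0,0],0.6],[[0,0,0.018],[0,0,0],0.6],[[0,0,0],[0,0,0],0.6],[[0,0,0],[0,0,0],0],[[0,0,0],[0,0,0],0],[[0,0,0],[0,0,0],0],[[0,0,0],[0,0,0],0],[[0,0,0],[0,0,0],0]]'
python3 -m inch '[[[0,0,-0.03],[0,0,-0.14],0],[[0,0,-0.04],[0,0,-0.14],0],[[0,0,-0.04],[0,0,0],0],[[0,0,0],[0,0,0],0],[[0,0,0],[0,0,0],0]]'
python3 boxp.py 0 -.06 .15
```

```text
time: 16.65
tool_pos: [0.366, 0.2548, 0.0467]
tool_rot: [-0.001, 0.998, -0.069, 0.002]
contact_force: [-0.7, -1.8, 6.8]
gripper_width: 0.134
grasp_force: 60.2
time: 17.15
tool_pos: [0.3652, 0.2545, 0.156]
tool_rot: [-0.001, 0.998, 0.07, 0.002]
contact_force: [-0.6, -0.9, -1.3]
gripper_width: 0.139
grasp_force: 59.3
t17.1 pos [0.3652 0.2545 0.156 ] yaw 8.07 tilt 0.19 | turnz -0.006 then dx 0.1871 dy 0.3972 dz 0.0062 | F [-0.6 -0.9 -1.3] w 11.78 g 59 q1,q6 0.44 1.87
```

```bash
python3 -m inch '[[[0.0208,0.0441,0],[0,0,-0.006],0],[[0.0208,0.0441,0],[0,0,0],0],[[0.0208,0.0441,0],[0,0,0],0],[[0.0208,0.0441,0],[0,0,0],0],[[0.0208,0.0441,0],[0,0,0],0],[[0.0208,0.0441,0],[0,0,0],0],[[0.0208,0.0441,0],[0,0,0],0],[[0.0208,0.0441,0],[0,0,0],0]]'
python3 -m inch '[[[0.0208,0.0441,0],[0,0,0],0],[[0,0,0.02],[0,0,0],0],[[0,0,0.02],[0,0,0],0],[[0,0,0],[0,0,0],0],[[0,0,0],[0,0,0],0]]'
python3 boxp.py 0 -.06 .053
```

```text
time: 17.95
tool_pos: [0.5798, -0.0723, 0.1517]
tool_rot: [-0.001, 0.997, 0.073, -0.002]
contact_force: [0.6, 1.0, -1.0]
gripper_width: 0.135
grasp_force: 59.3
time: 18.45
tool_pos: [0.6061, -0.1107, 0.1124]
tool_rot: [-0.001, 0.997, 0.073, -0.002]
contact_force: [-0.4, 0.5, 0.2]
gripper_width: 0.139
grasp_force: 59.4
t18.4 pos [ 0.6061 -0.1107  0.1124] yaw 8.41 tilt 0.24 | turnz 0.000 then dx 0.0024 dy 0.0008 dz 0.0594 | F [-0.4  0.5  0.2] w 11.81 g 59 q1,q6 -0.30 1.12
```

```bash
python3 -m inch '[[[0.002,0.001,0.025],[0,0,0],0],[[0,0,0.02],[0,0,0],0],[[0,0,0.009],[0,0,0],0],[[0,0,0.003],[0,0,0],0],[[0,0,0.002],[0,0,0],0],[[0,0,0],[0,0,0],0]]'
python3 -m inch '[[[0,0,0.002],[0,0,0],0],[[0,0,0],[0,0,0],0],[[0,0,0],[0,0,0],0]]'
python3 boxp.py 0 -.06 .053
```

```text
time: 19.05
tool_pos: [0.6103, -0.1121, 0.0566]
tool_rot: [0.0, 0.997, 0.073, 0.001]
contact_force: [0.0, -0.0, -1.8]
gripper_width: 0.133
grasp_force: 59.4
time: 19.35
tool_pos: [0.6098, -0.112, 0.0539]
tool_rot: [0.0, 0.997, 0.073, 0.0]
contact_force: [-0.1, -0.2, -0.1]
gripper_width: 0.135
grasp_force: 59.4
t19.4 pos [ 0.6098 -0.112   0.0539] yaw 8.41 tilt 0.03 | turnz 0.000 then dx -0.0013 dy -0.0012 dz 0.0008 | F [-0.1 -0.2 -0.1] w 11.51 g 59 q1,q6 -0.30 1.12
```

```bash
python3 -m inch '[[[0,0,0.001],[0,0,0],0],[[0,0,0],[0,0,0],0.28],[[0,0,0],[0,0,0],0.28],[[0,0,-0.02],[0,0,0],0.28],[[0,0,-0.04],[0,0,0],0.28],[[0,0,-0.05],[0,0,0],0.6],[[0,0,-0.05],[0,0,-0.14],0.6],[[0,0,-0.05],[0,0,-0.14],0.6]]'
python3 -m inch '[[[0,0,0],[0,0,-0.14],0.6],[[0,0,0],[0,0,-0.14],0.6],[[0,0,0],[0,0,-0.14],0.6],[[0,0,0],[0,0,-0.14],0.6],[[0,0,0],[0,0,-0.14],0.6],[[0,0,0],[0,0,-0.14],0.6],[[0,0,0],[0,0,-0.14],0.6],[[0,0,0],[0,0,-0.147],0.6]]'
python3 - <<'E'
from h import *
plan(.407,-.42,.25,89)
E
```

```text
time: 20.15
tool_pos: [0.6093, -0.1119, 0.2647]
tool_rot: [0.0, 0.977, 0.215, 0.0]
contact_force: [1.7, -0.1, -0.3]
gripper_width: 0.602
grasp_force: 0.0
time: 20.95
tool_pos: [0.6096, -0.1119, 0.2627]
tool_rot: [0.0, 0.711, 0.703, 0.0]
contact_force: [0.3, 0.1, 0.5]
gripper_width: 0.601
grasp_force: 0.0
t20.9 pos [ 0.6096 -0.1119  0.2627] yaw 89.37 tilt 0.02 | turnz 0.006 then dx -0.3116 dy -0.1972 dz 0.0126 | F [0.3 0.1 0.5] w 51.07 g 0 q1,q6 -0.30 -0.29
```

```bash
python3 -m inch '[[[-0.039,-0.0247,0.001],[0,0,0],0.6],[[-0.039,-0.0247,0.001],[0,0,0],0.6],[[-0.039,-0.0247,0.001],[0,0,0],0.6],[[-0.039,-0.0247,0.001],[0,0,0],0.6],[[-0.039,-0.0247,0.001],[0,0,0],0.6],[[-0.039,-0.0247,0.001],[0,0,0],0.6],[[-0.039,-0.0247,0.001],[0,0,0],0.6],[[-0.039,-0.0247,0],[0,0,0],0.6]]'
python3 -m inch '[[[0,0,0],[0,0,0],0.6],[[0,0,0],[0,0,0],0.6]]'
python3 - <<'E'
from h import *
f=grab("wrist"); t=grab("top"); a=f[0]; b=t[0][130:280,200:400]
cv2.imwrite("pics/w3.png",np.hstack([a[:, :400],cv2.resize(b,(400,384))])[:,:,::-1])
w=world(f[1],f[2]); np.savez("w3.npz",im=a,w=w)
meas("wrist",.406,-.345,.05,.02,.04,f)   # grip
meas("wrist",.406,-.345,.14,.0035,.009,f) # board
meas("wrist",.5,-.345,.05,.012,.02,f); meas("wrist",.31,-.345,.05,.012,.02,f)
tw=world(t[1],t[2])
for y in (.0076,-.0517,-.111): meas("top",.6-(y+.05)*.15,y,.048,.026,.042,t)
E
```

```text
time: 21.75
tool_pos: [0.4054, -0.4219, 0.2557]
tool_rot: [0.0, 0.713, 0.701, 0.0]
contact_force: [1.1, -0.3, -0.3]
gripper_width: 0.599
grasp_force: 0.0
time: 21.95
tool_pos: [0.4061, -0.4212, 0.2556]
tool_rot: [0.0, 0.714, 0.7, 0.0]
contact_force: [-0.4, -0.5, -0.5]
gripper_width: 0.601
grasp_force: 0.0
wrist rect [ 406.2 -348.5] 43.5 11.3 89.0 pca yaw 88.6 mean [ 406.2 -347.8] n 453 z [ 7.4 31.8 33. ]
wrist rect [ 406.1 -347.9] 214.9 106.8 -1.5 pca yaw -1.0 mean [ 406.2 -345.4] n 17553 z [5.2 6.2 7.3]
wrist rect [ 504.6 -349.2] 18.9 15.5 -1.0 pca yaw -10.0 mean [ 503.3 -349.3] n 198 z [ 6.6 16.1 17. ]
wrist rect [ 308.7 -346.6] 15.9 14.7 24.0 pca yaw 49.6 mean [ 309.1 -346.6] n 198 z [ 7.5 16.1 17.2]
top rect [588.9   5.2] 74.5 15.2 8.5 pca yaw -1.3 mean [586.   21.4] n 218 z [10.2 35.7 39.6]
top rect [596.7 -54.3] 74.5 16.4 9.5 pca yaw 8.6 mean [595.  -53.9] n 127 z [11.2 34.1 36.8]
top rect [ 607.3 -114.7] 74.8 17.8 8.5 pca yaw -37.8 mean [ 607.1 -129.5] n 241 z [20.6 36.5 40.4]
```

View pics/w3.png

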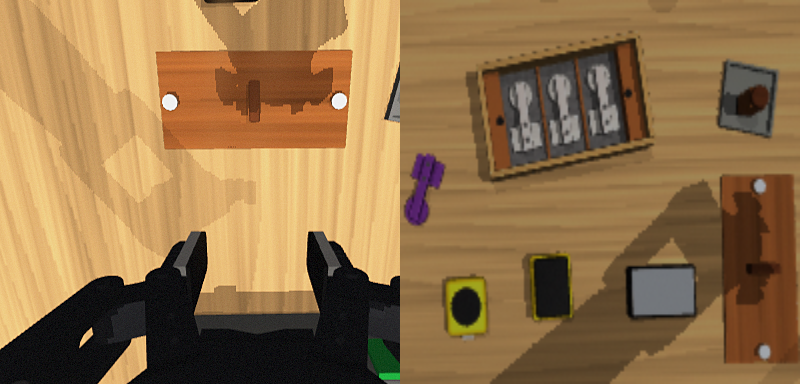

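All three hinges lie in their own cavities (crop (520,120), (562,105), (604,95)). The divider is clear, with clips at (170,101) and (339,101) and its grip at (254,100).

```bash
python3 - <<'E'
from h import *
plan(.4062,-.348,.042,88.9)
E
python3 -m inch '[[[0.0365,0,0.04],[0,0,0.008],0.4],[[0.0365,0,0.04],[0,0,0],0.4],[[0,0,0.04],[0,0,0],0.4],[[0,0,0.04],[0,0,0],0.4],[[0,0,0],[0,0,0],0.4],[[0,0,0],[0,0,0],0.4],[[0,0,0],[0,0,0],0.4]]'
python3 - <<'E'
from h import *
plan(.4062,-.348,.042,88.9)
E
```

```text
t22.1 pos [ 0.4072 -0.4199  0.2556] yaw 89.07 tilt 0.02 | turnz 0.003 then dx 0.0718 dy -0.0024 dz 0.2136 | F [0.5 0.2 1.1] w 51.10 g 0 q1,q6 -0.93 -0.91
time: 22.75
tool_pos: [0.4098, -0.3543, 0.1046]
tool_rot: [0.002, 0.716, 0.699, -0.0]
contact_force: [0.1, -0.1, 0.3]
gripper_width: 0.401
grasp_force: 0.0
t22.8 pos [ 0.4098 -0.3543  0.1046] yaw 88.62 tilt 0.27 | turnz -0.005 then dx 0.0064 dy -0.0039 dz 0.0626 | F [ 0.1 -0.1  0.3] w 34.12 g 0 q1,q6 -0.85 -0.83
```

```bash
python3 -m inch '[[[0.006,-0.0035,0.02],[0,0,-0.005],0.4],[[0,0,0.02],[0,0,0],0.4],[[0,0,0],[0,0,0],0.4],[[0,0,0],[0,0,0],0.4],[[0,0,0],[0,0,0],0.4]]'
python3 - <<'E'
from h import *
plan(.4062,-.348,.042,88.9)
E
```

```text
time: 23.25
tool_pos: [0.406, -0.3484, 0.0641]
tool_rot: [0.002, 0.714, 0.7, -0.0]
contact_force: [-0.1, -0.3, -0.7]
gripper_width: 0.396
grasp_force: 0.0
t23.2 pos [ 0.406  -0.3484  0.0641] yaw 88.85 tilt 0.23 | turnz -0.001 then dx 0.0005 dy 0.0002 dz 0.0221 | F [-0.1 -0.3 -0.7] w 33.64 g 0 q1,q6 -0.85 -0.83
```

```bash
python3 -m inch '[[[0,0,0.012],[0,0,0],0.4],[[0,0,0.01],[0,0,0],0.4],[[0,0,0],[0,0,0],0.4],[[0,0,0],[0,0,0],0],[[0,0,0],[0,0,0],0],[[0,0,0],[0,0,0],0],[[0,0,0],[0,0,0],0],[[0,0,0],[0,0,0],0]]'
python3 - <<'E'
from h import *
plan(.4062,-.348,.042,88.9)
E
```

```text
time: 24.05
tool_pos: [0.4048, -0.347, 0.0395]
tool_rot: [0.0, 0.714, 0.7, 0.0]
contact_force: [0.4, -0.8, -2.1]
gripper_width: 0.119
grasp_force: 61.3
t24.1 pos [ 0.4048 -0.347   0.0395] yaw 88.85 tilt 0.00 | turnz -0.001 then dx -0.0010 dy 0.0015 dz -0.0025 | F [ 0.4 -0.8 -2.1] w 10.14 g 61 q1,q6 -0.85 -0.83
```

```bash
python3 -m inch '[[[0,0,-0.02],[0,0,0],0],[[0,0,-0.04],[0,0,0],0],[[0,0,-0.045],[0,0,0],0],[[0,0,-0.045],[0,0,0.1],0],[[0,0,-0.045],[0,0,0.13],0],[[0,0,-0.025],[0,0,0.13],0],[[0,0,0],[0,0,0.13],0],[[0,0,0],[0,0,0.13],0]]'
python3 -m inch '[[[0,0,0],[0,0,0.13],0],[[0,0,0],[0,0,0.13],0],[[0,0,0],[0,0,0.13],0],[[0,0,0],[0,0,0.13],0],[[0,0,0],[0,0,0.13],0],[[0,0,0],[0,0,0.13],0],[[0,0,0],[0,0,0],0],[[0,0,0],[0,0,0],0]]'
python3 boxp.py 0 0 .18
```

```text
time: 24.85
tool_pos: [0.4048, -0.3472, 0.2606]
tool_rot: [0.001, 0.895, 0.446, 0.0]
contact_force: [-0.3, 0.0, -4.6]
gripper_width: 0.119
grasp_force: 61.1
time: 25.65
tool_pos: [0.4045, -0.3468, 0.2589]
tool_rot: [-0.0, 0.997, 0.077, -0.0]
contact_force: [0.7, 0.5, -4.3]
gripper_width: 0.123
grasp_force: 61.1
t25.6 pos [ 0.4045 -0.3468  0.2589] yaw 8.79 tilt 0.07 | turnz 0.007 then dx 0.2361 dy -0.2633 dz 0.0790 | F [ 0.7  0.5 -4.3] w 10.45 g 61 q1,q6 -0.85 0.57
```

```bash
python3 -m inch '[[[0.026,-0.0292,0],[0,0,0.007],0],[[0.0262,-0.0292,0],[0,0,0],0],[[0.0262,-0.0292,0],[0,0,0],0],[[0.0262,-0.0292,0],[0,0,0],0],[[0.0262,-0.0292,0],[0,0,0],0],[[0.0262,-0.0292,0],[0,0,0],0],[[0.0262,-0.0292,0],[0,0,0],0],[[0.0262,-0.0292,0],[0,0,0],0]]'
python3 -m inch '[[[0.0262,-0.0292,0.02],[0,0,0],0],[[0,0,0.03],[0,0,0],0],[[0,0,0.03],[0,0,0],0],[[0,0,0.02],[0,0,0],0],[[0,0,0],[0,0,0],0],[[0,0,0],[0,0,0],0],[[0,0,0],[0,0,0],0]]'
python3 boxp.py 0.001 0 .0785
```

```text
time: 26.45
tool_pos: [0.5789, -0.0842, 0.2594]
tool_rot: [0.0, 0.997, 0.073, -0.0]
contact_force: [1.3, -0.7, -2.6]
gripper_width: 0.123
grasp_force: 61.1
time: 27.15
tool_pos: [0.6012, -0.0534, 0.1618]
tool_rot: [0.0, 0.997, 0.072, 0.002]
contact_force: [-0.5, -0.6, -3.2]
gripper_width: 0.123
grasp_force: 61.1
t27.1 pos [ 0.6012 -0.0534  0.1618] yaw 8.27 tilt 0.19 | turnz -0.002 then dx -0.0007 dy -0.0021 dz 0.0832 | F [-0.5 -0.6 -3.2] w 10.46 g 61 q1,q6 -0.21 1.21
```

```bash
python3 -m inch '[[[-0.0005,-0.002,0.015],[0,0,0],0],[[0,0,0.015],[0,0,0],0],[[0,0,0],[0,0,0],0],[[0,0,0],[0,0,0],0],[[0,0,0],[0,0,0],0]]'; python3 boxp.py 0.001 0 .0785; python3 - <<'E'
from boxp import *
f=grab("wrist"); t=grab("top")
for k in (1,-1):
    c=bx(0,.097*k)
    for n,g in (("wrist",f),("top",t)):
        try: meas(n,*c,.03,.1015,.112,g)
        except Exception as e: print(n,k,"none")
meas("wrist",*bx(0,0),.14,.094,.1005,f)
cv2.imwrite("pics/w4.png",f[0][:,:,::-1])
E
```

```text
time: 27.65
tool_pos: [0.5995, -0.0512, 0.1298]
tool_rot: [0.0, 0.997, 0.072, 0.0]
contact_force: [-0.1, -0.2, -3.3]
gripper_width: 0.122
grasp_force: 61.0
t27.6 pos [ 0.5995 -0.0512  0.1298] yaw 8.24 tilt 0.02 | turnz -0.003 then dx 0.0009 dy 0.0005 dz 0.0513 | F [-0.1 -0.2 -3.3] w 10.40 g 61 q1,q6 -0.21 1.22
wrist rect [584.2  44.9] 18.3 18.2 33.0 pca yaw -40.7 mean [585.8  44.4] n 906 z [105.  106.2 106.9]
top rect [584.9  43.4] 16.2 14.3 -47.0 pca yaw -75.5 mean [584.3  43.5] n 32 z [ 97.7 105.5 108.2]
wrist rect [ 593.3 -189.7] 112.8 16.1 65.0 pca yaw 64.8 mean [ 612.7 -148.3] n 904 z [105.4 106.4 107.3]
top -1 none
wrist rect [606.7 -50. ] 215.3 93.8 -81.5 pca yaw -82.4 mean [616.1 -49. ] n 55773 z [95.6 96.4 97.2]
```

View pics/w4.png

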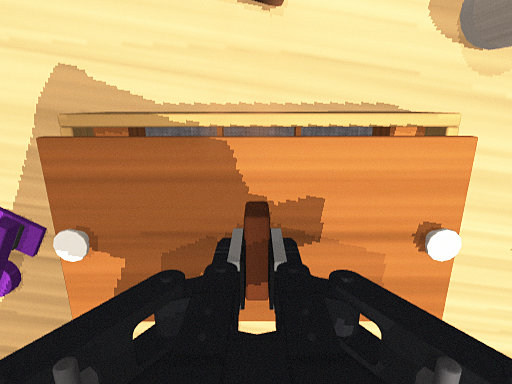

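Held divider: clips at (71,245) and (443,245), level and centred over the box, whose far wall runs (60..460,118). I lower it.

```bash
python3 -m inch '[[[0,0,0.015],[0,0,-0.006],0],[[0,0,0.015],[0,0,0],0],[[0,0,0.005],[0,0,0],0],[[0,0,0],[0,0,0],0],[[0,0,0],[0,0,0],0]]'; python3 boxp.py 0.000 0 .0785
python3 -m inch '[[[0,0,0.004],[0,0,0],0],[[0,0,0.004],[0,0,0],0],[[0,0,0],[0,0,0],0],[[0,0,0],[0,0,0],0]]'; python3 boxp.py 0.000 0 .0785
```

```text
time: 28.25
tool_pos: [0.5991, -0.0511, 0.0942]
tool_rot: [-0.0, 0.997, 0.075, -0.0]
contact_force: [-0.3, -1.5, -3.6]
gripper_width: 0.121
grasp_force: 61.0
t28.2 pos [ 0.5991 -0.0511  0.0942] yaw 8.58 tilt 0.04 | turnz 0.003 then dx 0.0003 dy 0.0006 dz 0.0157 | F [-0.3 -1.5 -3.6] w 10.31 g 61 q1,q6 -0.21 1.21
time: 28.65
tool_pos: [0.5992, -0.0511, 0.0865]
tool_rot: [-0.0, 0.997, 0.075, -0.0]
contact_force: [0.3, 0.4, -4.0]
gripper_width: 0.126
grasp_force: 61.1
t28.6 pos [ 0.5992 -0.0511  0.0865] yaw 8.59 tilt 0.01 | turnz 0.003 then dx 0.0002 dy 0.0006 dz 0.0080 | F [ 0.3  0.4 -4. ] w 10.67 g 61 q1,q6 -0.21 1.21
```

```bash
python3 -m inch '[[[0,0,0.004],[0,0,0],0],[[0,0,0.004],[0,0,0],0],[[0,0,0.001],[0,0,0],0],[[0,0,0],[0,0,0],0],[[0,0,0],[0,0,0],0]]'; python3 boxp.py 0.000 0 .0785
```

```text
time: 29.15
tool_pos: [0.5993, -0.0512, 0.0776]
tool_rot: [-0.0, 0.997, 0.075, 0.0]
contact_force: [-0.9, -0.2, -2.8]
gripper_width: 0.127
grasp_force: 61.2
t29.1 pos [ 0.5993 -0.0512  0.0776] yaw 8.58 tilt 0.00 | turnz 0.003 then dx 0.0001 dy 0.0006 dz -0.0009 | F [-0.9 -0.2 -2.8] w 10.79 g 61 q1,q6 -0.21 1.21
```

Nearly in contact; one more millimetre down, release, rise, and go towards the seating tool.

```bash
python3 -m inch '[[[0,0,0.001],[0,0,0],0],[[0,0,0],[0,0,0],0],[[0,0,0],[0,0,0],0.35],[[0,0,0],[0,0,0],0.35],[[0,0,-0.015],[0,0,0],0.35],[[0,0,-0.035],[0,0,0],0.35],[[0,0,-0.045],[0,0,0],0.35],[[-0.04,0,-0.04],[0,0,0],0.6]]'
python3 -m inch '[[[-0.04,0,-0.02],[0,0,0],0.6],[[0,0,0],[0,0,0],0.6],[[0,0,0],[0,0,0],0.6]]'
python3 - <<'E'
from boxp import *
f=grab("wrist"); cv2.imwrite("pics/w5.png",f[0][:,:,::-1]); np.savez("w5.npz",w=world(f[1],f[2]))
for k in (1,-1): meas("wrist",*bx(0,.097*k),.02,.048,.059,f)
w=world(f[1],f[2])
for k in (1,-1):
  for x in (-.04,.04):
    c=bx(x,.075*k); m=np.hypot(w[...,0]-c[0],w[...,1]-c[1])<.01; print(k,x,np.round(np.median(w[m][:,2])*1000,1))
plan(.53,-.33,.25,8.5)
E
```

```text
time: 29.95
tool_pos: [0.567, -0.0567, 0.2114]
tool_rot: [0.001, 0.997, 0.075, 0.003]
contact_force: [-0.6, -0.9, 1.2]
gripper_width: 0.505
grasp_force: 0.0
time: 30.25
tool_pos: [0.5251, -0.0626, 0.2289]
tool_rot: [0.001, 0.997, 0.075, 0.002]
contact_force: [-0.4, 0.7, -0.1]
gripper_width: 0.597
grasp_force: 0.0
wrist rect [584.   44.7] 16.7 14.7 -33.5 pca yaw -83.8 mean [583.5  48.4] n 403 z [46.9 53.9 55.2]
wrist rect [ 612.9 -148.7] 19.8 16.0 77.0 pca yaw -81.1 mean [ 613.4 -150.7] n 386 z [52.  54.2 57.4]
1 -0.04 44.3
1 0.04 44.2
-1 -0.04 44.3
-1 0.04 44.2
t30.3 pos [ 0.5251 -0.0624  0.2276] yaw 8.57 tilt 0.09 | turnz 0.001 then dx -0.0347 dy 0.2654 dz -0.0224 | F [-0.4  0.  -1. ] w 51.17 g 0 q1,q6 -0.26 1.16
```

View pics/w5.png

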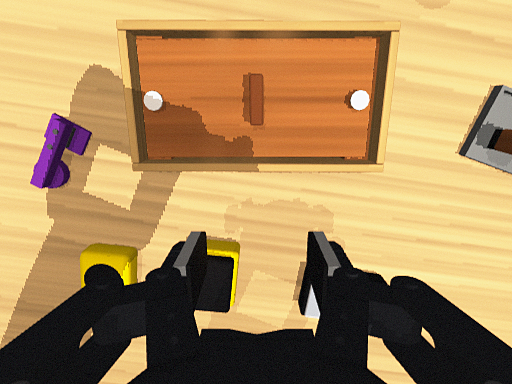

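The divider sits level in the box (board 44.2 mm at all four corners), with its clips up at (152,100) and (360,100). Now for the tool.

```bash
python3 -m inch '[[[-0.005,0.044,-0.005],[0,0,0],0.6],[[-0.006,0.044,-0.005],[0,0,0],0.6],[[-0.006,0.044,-0.005],[0,0,0],0.6],[[-0.006,0.044,-0.005],[0,0,0],0.6],[[-0.006,0.044,0],[0,0,0],0.6],[[-0.006,0.045,0],[0,0,0],0.6],[[0,0,0],[0,0,0],0.6],[[0,0,0],[0,0,0],0.6]]'
python3 - <<'E'
from h import *
f=grab("wrist"); w=world(f[1],f[2]); H=w[...,2]; np.savez("w6.npz",im=f[0],w=w)
n=np.hypot(w[...,0]-.6,w[...,1]+.328)<.08
for lo,hi in ((.076,.09),(.066,.0735),(.02,.06),(.0095,.0145),(.003,.0065)):
    try: meas("wrist",.6,-.328,.07,lo,hi,f)
    except Exception as e: print(lo,"none",(n&(H>lo)&(H<hi)).sum())
s=f[0][:330,80:480]; cv2.imwrite("pics/w6.png",cv2.resize(s,(800,600),interpolation=cv2.INTER_CUBIC)[:,:,::-1])
plan(.6,-.328,.15,8.5)
E
```

```text
time: 31.1
tool_pos: [0.5298, -0.3303, 0.2447]
tool_rot: [-0.001, 0.997, 0.074, -0.001]
contact_force: [-0.5, -0.0, -0.2]
gripper_width: 0.603
grasp_force: 0.0
wrist rect [ 596.5 -332.8] 27.9 25.3 37.0 pca yaw 73.7 mean [ 597.6 -331.1] n 688 z [83.  84.9 85.9]
0.066 none 32
0.02 none 0
wrist rect [ 606.2 -340.1] 81.5 80.6 79.5 pca yaw 44.2 mean [ 609.3 -339.4] n 1074 z [ 1.  11.9 13.1]
wrist rect [ 607.1 -339.1] 70.6 69.9 -9.0 pca yaw 60.1 mean [ 610.1 -340.1] n 3216 z [3.3 4.3 5.5]
t31.1 pos [ 0.5299 -0.3293  0.2451] yaw 8.58 tilt 0.18 | turnz 0.001 then dx 0.0697 dy 0.0093 dz 0.0950 | F [-0.4  0.  -0.6] w 51.16 g 0 q1,q6 -0.68 0.75
```

View pics/w6.png

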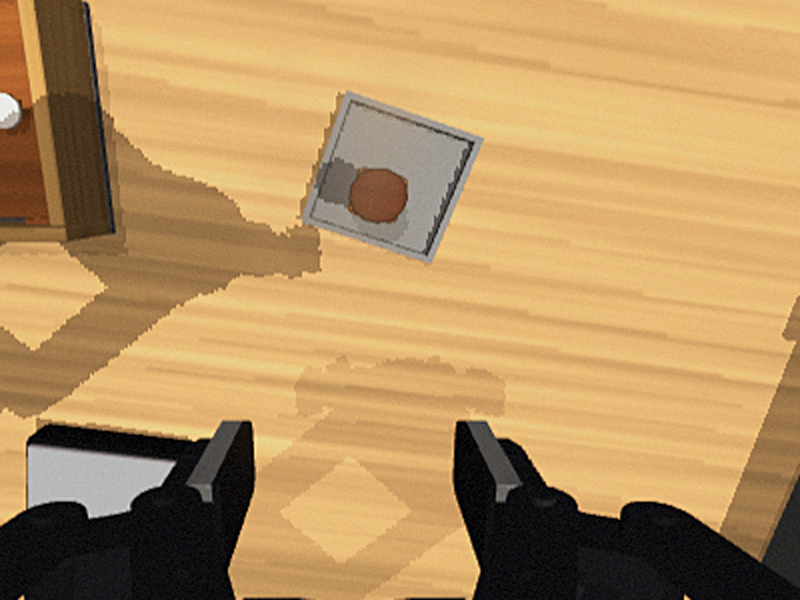

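Tray at (395,178) with the tool's round top at (378,195). I need the handle's yaw before gripping it.

```bash
python3 - <<'E'
from h import *
for cam in ("scene","top"):
    f=grab(cam); w=world(f[1],f[2])
    m=(np.hypot(w[...,0]-.598,w[...,1]+.331)<.03)&(w[...,2]>.018)&(w[...,2]<.07)
    print(cam,m.sum())
    if m.sum()<8: continue
    P=w[m]*1000
    for z0 in (20,35,50):
        q=P[(P[:,2]>z0)&(P[:,2]<z0+15)]; print(z0,np.round(q[np.argsort(q[:,1])][:,:2]).astype(int).tolist()[:45])
    if cam=="scene":
        u,v=proj([.598,-.331,.04],f[2]).astype(int); cv2.imwrite("pics/s6.png",cv2.resize(f[0][v-30:v+30,u-30:u+30],(480,480),interpolation=cv2.INTER_CUBIC)[:,:,::-1])
E
```

```text
scene 173
20 [[610, -340], [611, -339], [609, -339], [610, -338], [610, -337], [610, -336], [611, -334], [611, -333], [611, -333], [614, -332], [609, -332], [612, -331], [612, -331], [613, -329], [609, -329], [612, -328], [612, -327], [610, -327], [612, -326], [612, -325], [611, -324], [610, -323], [612, -321], [603, -321], [610, -321], [607, -320], [603, -319], [604, -319], [594, -319], [606, -319], [603, -319], [601, -319], [600, -319], [589, -318], [611, -318], [598, -318], [597, -318], [614, -318], [610, -318], [611, -318], [600, -317], [608, -317], [603, -317], [594, -317], [596, -317]]
35 [[610, -340], [610, -340], [612, -339], [611, -338], [608, -338], [612, -337], [610, -337], [612, -336], [611, -333], [612, -333], [612, -332], [612, -331], [611, -331], [612, -330], [610, -328], [612, -328], [614, -327], [610, -326], [611, -326], [610, -325], [611, -325], [610, -323], [613, -323], [610, -322], [608, -321], [614, -321], [610, -321], [612, -320], [602, -320], [602, -320], [612, -320], [604, -320], [608, -320], [604, -319], [611, -319], [610, -319], [596, -319], [600, -319], [59
[... 684 characters left out ...]
20 [[587, -334], [588, -332], [588, -329], [589, -327], [588, -324], [589, -323], [589, -319], [610, -319], [608, -318], [606, -318], [605, -318], [603, -317], [600, -317], [590, -317], [601, -317], [597, -317], [595, -316], [598, -316], [592, -315]]
35 [[587, -336], [589, -324], [589, -321], [592, -318], [589, -318], [609, -318], [603, -318], [598, -318], [611, -318], [596, -317], [590, -317], [599, -317], [607, -317], [593, -317], [601, -317], [591, -316], [604, -316], [593, -316]]
50 [[588, -337], [587, -333], [588, -332], [588, -328], [588, -326], [611, -319], [608, -318], [606, -318], [602, -318], [605, -318], [599, -318], [594, -317], [590, -317], [593, -317], [595, -316], [599, -316]]
```

View pics/s6.png

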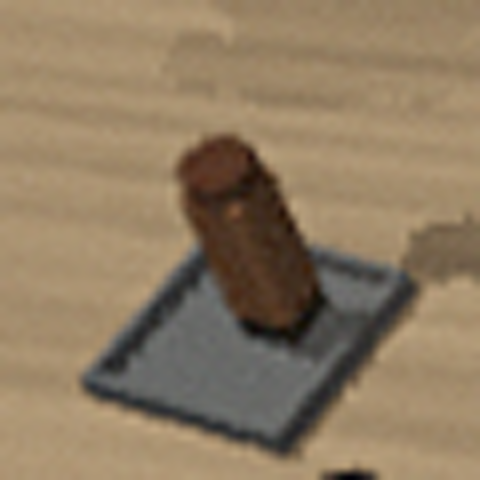

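```bash
python3 -m inch '[[[0,0,0.02],[0,0,0.136],0.6],[[0,0,0.02],[0,0,0.136],0.6],[[0,0,0],[0,0,0],0.6]]'
python3 - <<'E'
from h import *
plan(.5998,-.3298,.054,-7)
E
```

```text
time: 31.55
tool_pos: [0.5286, -0.3271, 0.2033]
tool_rot: [-0.002, 0.998, -0.06, -0.003]
contact_force: [0.5, 0.9, -1.1]
gripper_width: 0.601
grasp_force: 0.0
t31.6 pos [ 0.5286 -0.3271  0.2033] yaw -6.88 tilt 0.37 | turnz 0.002 then dx 0.0719 dy -0.0054 dz 0.1489 | F [ 0.5  0.9 -1.1] w 51.06 g 0 q1,q6 -0.67 1.02
```

```bash
python3 -m inch '[[[0.036,-0.0027,0],[0,0,0],0.6],[[0.036,-0.0027,0],[0,0,0],0.6],[[0,0,0.03],[0,0,0],0.6],[[0,0,0],[0,0,0],0.6],[[0,0,0],[0,0,0],0.6],[[0,0,0],[0,0,0],0.6]]'
python3 - <<'E'
from h import *
plan(.5998,-.3298,.054,-7)
E
```

```text
time: 32.15
tool_pos: [0.602, -0.3331, 0.1787]
tool_rot: [0.0, 0.998, -0.061, 0.001]
contact_force: [0.3, -0.6, 0.3]
gripper_width: 0.598
grasp_force: 0.0
t32.1 pos [ 0.602  -0.3331  0.1787] yaw -6.94 tilt 0.10 | turnz 0.001 then dx -0.0028 dy -0.0031 dz 0.1247 | F [ 0.3 -0.6  0.3] w 50.85 g 0 q1,q6 -0.61 1.08
```

```bash
python3 -m inch '[[[-0.002,-0.0025,0.02],[0,0,0],0.6],[[0,0,0.03],[0,0,0],0.6],[[0,0,0.03],[0,0,0],0.6],[[0,0,0.03],[0,0,0],0.6],[[0,0,0.012],[0,0,0],0.6],[[0,0,0],[0,0,0],0.6],[[0,0,0],[0,0,0],0.6]]'
python3 - <<'E'
from h import *
plan(.5998,-.3298,.054,-7)
E
```

```text
time: 32.85
tool_pos: [0.601, -0.3311, 0.0571]
tool_rot: [0.001, 0.998, -0.061, 0.001]
contact_force: [0.5, 0.4, 0.9]
gripper_width: 0.598
grasp_force: 0.0
t32.9 pos [ 0.601  -0.3311  0.0571] yaw -7.00 tilt 0.16 | turnz -0.000 then dx -0.0014 dy -0.0012 dz 0.0031 | F [0.5 0.4 0.9] w 50.82 g 0 q1,q6 -0.61 1.08
```

```bash
python3 -m inch '[[[-0.001,-0.001,0.003],[0,0,0],0.6],[[0,0,0],[0,0,0],0.35],[[0,0,0],[0,0,0],0],[[0,0,0],[0,0,0],0],[[0,0,0],[0,0,0],0],[[0,0,0],[0,0,0],0]]'
python3 - <<'E'
from h import *
plan(.5998,-.3298,.054,-7)
E
python3 -m inch '[[[0,0,-0.015],[0,0,0],0],[[0,0,-0.04],[0,0,0],0],[[0,0,-0.04],[0,0,-0.135],0],[[0,0,-0.035],[0,0,-0.135],0],[[0,0,0],[0,0,0],0],[[0,0,0],[0,0,0],0]]'
python3 - <<'E'
from h import *
plan(.6129,-.1479,.15,8.5)
E
```

```text
time: 33.45
tool_pos: [0.5998, -0.3296, 0.0532]
tool_rot: [0.0, 0.998, -0.061, 0.001]
contact_force: [-0.6, 0.3, 5.6]
gripper_width: 0.277
grasp_force: 59.0
t33.5 pos [ 0.5998 -0.3296  0.0532] yaw -7.00 tilt 0.08 | turnz 0.000 then dx -0.0000 dy 0.0002 dz -0.0008 | F [-0.6  0.3  5.6] w 23.56 g 59 q1,q6 -0.61 1.08
time: 34.05
tool_pos: [0.5995, -0.3294, 0.1831]
tool_rot: [0.001, 0.997, 0.073, 0.001]
contact_force: [-0.6, -0.6, -3.1]
gripper_width: 0.277
grasp_force: 59.0
t34.0 pos [ 0.5995 -0.3294  0.1831] yaw 8.39 tilt 0.10 | turnz -0.002 then dx 0.0400 dy -0.1775 dz 0.0329 | F [-0.6 -0.6 -3.1] w 23.51 g 59 q1,q6 -0.61 0.81
```

```bash
python3 -m inch '[[[0.01,-0.0444,0],[0,0,0],0],[[0.01,-0.0444,0],[0,0,0],0],[[0.01,-0.0444,0],[0,0,0],0],[[0.01,-0.0444,0],[0,0,0],0],[[0,0,0.025],[0,0,0],0],[[0,0,0.02],[0,0,0],0],[[0,0,0],[0,0,0],0],[[0,0,0],[0,0,0],0]]'
python3 - <<'E'
from h import *
plan(.6129,-.1479,.103,8.5)
E
```

```text
time: 34.85
tool_pos: [0.6113, -0.1473, 0.1346]
tool_rot: [-0.001, 0.997, 0.073, -0.002]
contact_force: [-0.2, -0.2, -1.4]
gripper_width: 0.273
grasp_force: 59.6
t34.9 pos [ 0.6113 -0.1473  0.1346] yaw 8.42 tilt 0.26 | turnz -0.001 then dx 0.0016 dy 0.0009 dz 0.0316 | F [-0.2 -0.2 -1.4] w 23.19 g 60 q1,q6 -0.35 1.07
```

```bash
python3 -m inch '[[[0.0015,0.0005,0.02],[0,0,0],0],[[0,0,0.01],[0,0,0],0],[[0,0,0.003],[0,0,0],0],[[0,0,0.003],[0,0,0],0],[[0,0,0],[0,0,0],0],[[0,0,0],[0,0,0],0]]'
python3 - <<'E'
from h import *
plan(.6129,-.1479,.096,8.5)
E
```

```text
time: 35.45
tool_pos: [0.6148, -0.1484, 0.1023]
tool_rot: [0.0, 0.997, 0.074, 0.001]
contact_force: [-0.8, 1.0, 2.8]
gripper_width: 0.273
grasp_force: 59.8
t35.5 pos [ 0.6148 -0.1484  0.1023] yaw 8.45 tilt 0.10 | turnz -0.001 then dx -0.0018 dy -0.0008 dz 0.0063 | F [-0.8  1.   2.8] w 23.18 g 60 q1,q6 -0.35 1.07
```

```bash
python3 -m inch '[[[0,0,-0.003],[0,0,0],0],[[-0.0018,-0.0006,0],[0,0,0],0],[[0,0,0.003],[0,0,0],0],[[0,0,0.003],[0,0,0],0],[[0,0,0.003],[0,0,0],0],[[0,0,0],[0,0,0],0],[[0,0,0],[0,0,0],0]]'
python3 - <<'E'
from h import *
plan(.6129,-.1479,.096,8.5)
E
```

```text
time: 36.15
tool_pos: [0.6128, -0.1477, 0.0961]
tool_rot: [0.0, 0.997, 0.074, 0.0]
contact_force: [-2.5, 0.6, 4.9]
gripper_width: 0.274
grasp_force: 60.3
t36.1 pos [ 0.6128 -0.1477  0.0961] yaw 8.47 tilt 0.04 | turnz -0.000 then dx 0.0001 dy 0.0002 dz 0.0001 | F [-2.5  0.6  4.9] w 23.32 g 60 q1,q6 -0.35 1.07
```

Continue until it stops hard.

```bash
for i in 1 ; do python3 -m inch '[[[0,0,0.001],[0,0,0],0],[[0,0,0.001],[0,0,0],0],[[0,0,0],[0,0,0],0]]' | egrep 'pos|contact'; done
python3 -m inch '[[[0,0,0.001],[0,0,0],0],[[0,0,0],[0,0,0],0]]' | egrep 'pos|contact'
```

```text
tool_pos: [0.6129, -0.1478, 0.096]
contact_force: [-6.8, 2.1, 13.2]
tool_pos: [0.613, -0.1478, 0.096]
contact_force: [-7.4, 4.1, 18.7]
```

```bash
python3 -m inch '[[[0,0,0.001],[0,0,0],0],[[0,0,0.001],[0,0,0],0],[[0,0,0],[0,0,0],0]]' | egrep 'pos|contact'
python3 -m inch '[[[0,0,-0.01],[0,0,0],0],[[0,0,-0.03],[0,0,0],0],[[0,0,-0.02],[0,0,0],0],[[0,0,0],[0,0,0],0]]' | egrep 'pos|contact'
python3 - <<'E'
from h import *
plan(.5841,.0439,.13,8.5)
E
```

```text
tool_pos: [0.6132, -0.1478, 0.0959]
contact_force: [-13.9, 4.5, 25.7]
tool_pos: [0.6144, -0.1483, 0.1534]
contact_force: [1.1, -0.8, -1.2]
t37.4 pos [ 0.6144 -0.1483  0.1534] yaw 8.47 tilt 0.38 | turnz -0.001 then dx -0.0017 dy -0.1947 dz 0.0228 | F [ 1.1 -0.8 -1.2] w 23.40 g 60 q1,q6 -0.35 1.07
```

```bash
python3 -m inch '[[[0,-0.039,0],[0,0,0],0],[[0,-0.039,0],[0,0,0],0],[[0,-0.039,0],[0,0,0],0],[[0,-0.039,0],[0,0,0],0],[[0,-0.039,0],[0,0,0],0],[[0,0,0.02],[0,0,0],0],[[0,0,0.01],[0,0,0],0],[[0,0,0],[0,0,0],0]]' | egrep 'pos|contact'
python3 -m inch '[[[0,0,0],[0,0,0],0],[[0,0,0],[0,0,0],0]]' | egrep 'pos|contact'
python3 - <<'E'
from h import *
plan(.5841,.0439,.103,8.5)
E
```

```text
tool_pos: [0.5813, 0.0451, 0.1161]
contact_force: [0.8, -0.9, -1.2]
tool_pos: [0.5842, 0.0444, 0.1204]
contact_force: [0.7, -0.3, -2.5]
t38.4 pos [0.5842 0.0444 0.1204] yaw 8.39 tilt 0.05 | turnz -0.002 then dx -0.0002 dy 0.0005 dz 0.0174 | F [ 0.7 -0.3 -2.5] w 23.17 g 60 q1,q6 -0.05 1.37
```

```bash
python3 -m inch '[[[0,0,0.01],[0,0,0],0],[[0,0,0.006],[0,0,0],0],[[0,0,0],[0,0,0],0],[[0,0,0],[0,0,0],0]]' | egrep 'pos|contact'
python3 - <<'E'
from h import *
plan(.5841,.0439,.096,8.5)
E
```

```text
tool_pos: [0.5834, 0.0452, 0.1036]
contact_force: [-0.6, -0.4, -1.7]
t38.8 pos [0.5834 0.0452 0.1036] yaw 8.46 tilt 0.05 | turnz -0.001 then dx 0.0005 dy 0.0014 dz 0.0076 | F [-0.6 -0.4 -1.7] w 23.16 g 60 q1,q6 -0.05 1.37
```

```bash
python3 -m inch '[[[0.0005,0.0013,0],[0,0,0],0],[[0,0,0.003],[0,0,0],0],[[0,0,0.003],[0,0,0],0],[[0,0,0.003],[0,0,0],0],[[0,0,0],[0,0,0],0],[[0,0,0],[0,0,0],0]]' | egrep 'pos|contact'
python3 -m inch '[[[0,0,0.001],[0,0,0],0],[[0,0,0.001],[0,0,0],0],[[0,0,0],[0,0,0],0]]' | egrep 'pos|contact'
```

```text
tool_pos: [0.5849, 0.0439, 0.0961]
contact_force: [-1.9, -0.2, 5.9]
tool_pos: [0.5851, 0.0439, 0.096]
contact_force: [-7.2, -0.9, 14.3]
```

```bash
python3 -m inch '[[[0,0,0.001],[0,0,0],0],[[0,0,0.001],[0,0,0],0],[[0,0,0.001],[0,0,0],0],[[0,0,0],[0,0,0],0]]' | egrep 'pos|contact'
python3 -m inch '[[[0,0,-0.01],[0,0,0],0],[[0,0,-0.03],[0,0,0],0],[[0,0,-0.04],[0,0,0],0],[[0,0,0],[0,0,0],0],[[0,0,0],[0,0,0],0]]' | egrep 'pos|contact'
python3 - <<'E'
from boxp import *
f=grab("top"); w=world(f[1],f[2])
for c in ((.5841,.0439),(.6129,-.1479)):
    m=np.hypot(w[...,0]-c[0],w[...,1]-c[1])<.008; print(m.sum(),np.round(np.median(w[m][:,2])*1000,1))
f=grab("wrist"); w=world(f[1],f[2])
for c in ((.5841,.0439),(.6129,-.1479)):
    m=np.hypot(w[...,0]-c[0],w[...,1]-c[1])<.006; print("w",m.sum(),np.round(np.median(w[m][:,2])*1000,1))
plan(.6,-.3296,.15,-7)
E
```

```text
tool_pos: [0.5854, 0.0439, 0.0959]
contact_force: [-13.8, 0.1, 29.3]
tool_pos: [0.5849, 0.0441, 0.1707]
contact_force: [-0.2, -0.2, -2.6]
60 464.6
23 48.5
w 957 200.8
w 151 47.2
t40.6 pos [0.5832 0.0441 0.1679] yaw 8.47 tilt 0.18 | turnz 0.270 then dx 0.0623 dy 0.3689 dz 0.0175 | F [-0.3 -0.6 -1.4] w 23.18 g 60 q1,q6 -0.05 1.37
```

```bash
python3 -m inch '[[[0,0,-0.01],[0,0,0.1],0],[[0,0,0],[0,0,0.1],0],[[0,0,0],[0,0,0.1],0],[[0,0,0],[0,0,0],0]]' | egrep 'pos|contact'
python3 - <<'E'
from h import *
plan(.606,-.339,.15,-9)
E
```

```text
tool_pos: [0.5831, 0.0441, 0.1775]
contact_force: [0.2, -0.6, -1.6]
t41.0 pos [0.5831 0.0441 0.1775] yaw -8.71 tilt 0.23 | turnz 0.005 then dx 0.0826 dy 0.3748 dz 0.0273 | F [ 0.2 -0.6 -1.6] w 23.30 g 60 q1,q6 -0.05 1.67
```

```bash
python3 -m inch '[[[0.0103,0.0468,0],[0,0,0],0],[[0.0103,0.0468,0],[0,0,0],0],[[0.0103,0.0468,0],[0,0,0],0],[[0.0103,0.0468,0],[0,0,0],0],[[0.0103,0.0468,0],[0,0,0],0],[[0.0103,0.0468,0],[0,0,0],0],[[0.0103,0.0468,0],[0,0,0],0],[[0.0103,0.0468,0],[0,0,0],0]]' | egrep 'pos|contact'
python3 -m inch '[[[0,0,0.02],[0,0,0],0],[[0,0,0.03],[0,0,0],0],[[0,0,0.02],[0,0,0],0],[[0,0,0],[0,0,0],0],[[0,0,0],[0,0,0],0],[[0,0,0],[0,0,0],0]]' | egrep 'pos|contact'
python3 - <<'E'
from h import *
plan(.606,-.339,.0545,-9)
E
```

```text
tool_pos: [0.6082, -0.34, 0.1779]
contact_force: [0.6, 0.6, -1.4]
tool_pos: [0.6098, -0.3389, 0.1114]
contact_force: [-1.2, -0.5, -1.1]
t42.5 pos [ 0.6098 -0.3389  0.1114] yaw -8.67 tilt 0.13 | turnz 0.006 then dx -0.0039 dy 0.0007 dz 0.0569 | F [-1.2 -0.5 -1.1] w 23.36 g 60 q1,q6 -0.61 1.11
```

```bash
python3 -m inch '[[[-0.003,0,0.02],[0,0,0],0],[[0,0,0.02],[0,0,0],0],[[0,0,0.01],[0,0,0],0],[[0,0,0.004],[0,0,0],0],[[0,0,0],[0,0,0],0],[[0,0,0],[0,0,0],0],[[0,0,0],[0,0,0],0]]' | egrep 'pos|contact'
python3 -m inch '[[[0,0,0.002],[0,0,0],0],[[0,0,0],[0,0,0],0],[[0,0,0],[0,0,0],0]]' | egrep 'pos|contact'
```

```text
tool_pos: [0.6068, -0.3386, 0.0574]
contact_force: [0.8, -0.6, -1.8]
tool_pos: [0.606, -0.3381, 0.054]
contact_force: [-0.0, 0.4, -1.3]
```

```bash
python3 -m inch '[[[0,0,0.001],[0,0,0],0],[[0,0,0],[0,0,0],0],[[0,0,0],[0,0,0],0]]' | egrep 'pos|contact'
python3 -m inch '[[[0,0,0],[0,0,0],0.35],[[0,0,0],[0,0,0],0.5],[[0,0,0],[0,0,0],0.6],[[0,0,-0.01],[0,0,0],0.6],[[0,0,-0.04],[0,0,0],0.6],[[0,0,-0.05],[0,0,0],0.6],[[-0.02,0,-0.05],[0,0,0],0.6],[[-0.05,0,-0.04],[0,0,0],0.6]]' | egrep 'pos|contact'
python3 - <<'E'
from h import *
f=grab("wrist"); meas("wrist",.606,-.338,.06,.076,.09,f)
g=grab("top"); meas("top",.457,.387,.07,.017,.034,g); meas("top",.6,.378,.07,.017,.034,g)
plan(.39,.38,.24,0)
E
```

```text
tool_pos: [0.6062, -0.3382, 0.0532]
contact_force: [-0.9, -0.1, -0.9]
tool_pos: [0.551, -0.3303, 0.2366]
contact_force: [-0.8, -0.0, 1.8]
wrist rect [ 601.5 -339.6] 29.7 24.3 36.5 pca yaw 12.8 mean [ 603.9 -338. ] n 697 z [83.2 84.9 85.9]
top rect [454.9 385.4] 86.5 8.4 0.0 pca yaw -0.2 mean [454. 385.] n 121 z [ 5.1 27.4 31.3]
top rect [606.1 355.2] 84.9 10.2 10.5 pca yaw 34.0 mean [608.9 352.9] n 142 z [ 5.1 27.4 31.2]
t44.6 pos [ 0.5491 -0.3308  0.2395] yaw -8.78 tilt 0.68 | turnz -0.153 then dx -0.1591 dy -0.7107 dz -0.0066 | F [0.8 0.2 0.5] w 51.01 g 0 q1,q6 -0.66 1.07
```

The tool stands upright in the tray. One pull has been knocked to about (0.606, 0.355). Next is the near pull.

```bash
python3 -m inch '[[[0,0,0],[0,0,-0.077],0.6],[[0,0,0],[0,0,-0.076],0.6],[[-0.0106,-0.0474,0],[0,0,0],0.6],[[-0.0106,-0.0474,0],[0,0,0],0.6],[[-0.0106,-0.0474,0],[0,0,0],0.6],[[-0.0106,-0.0474,0],[0,0,0],0.6],[[-0.0106,-0.0474,0],[0,0,0],0.6],[[-0.0106,-0.0474,0],[0,0,0],0.6]]' | egrep 'pos|contact'
python3 -m inch '[[[-0.0106,-0.0474,0],[0,0,0],0.6],[[-0.0106,-0.0474,0],[0,0,0],0.6],[[-0.0106,-0.0474,0],[0,0,0],0.6],[[-0.0106,-0.0474,0],[0,0,0],0.6],[[-0.0106,-0.0474,0],[0,0,0],0.6],[[-0.0106,-0.0474,0],[0,0,0],0.6],[[-0.0106,-0.0474,0],[0,0,0],0.6],[[-0.0106,-0.0474,0],[0,0,0],0.6]]' | egrep 'pos|contact'
python3 -m inch '[[[-0.0106,-0.0474,0.02],[0,0,0],0.6],[[0,0,0],[0,0,0],0.6],[[0,0,0],[0,0,0],0.6]]' | egrep 'pos|contact'
python3 - <<'E'
from h import *
f=grab("wrist"); c,a=meas("wrist",.455,.386,.07,.022,.033,f); plan(*c/1000,.042,a)
meas("wrist",.606,.355,.07,.022,.033,f)
E
```

```text
tool_pos: [0.4845, -0.0432, 0.2304]
contact_force: [0.9, 0.4, -0.5]
tool_pos: [0.3992, 0.3362, 0.2306]
contact_force: [0.1, 0.0, 0.6]
tool_pos: [0.3892, 0.3797, 0.2104]
contact_force: [0.6, -0.7, 0.4]
wrist rect [456.2 386.6] 89.1 11.6 0.0 pca yaw 0.4 mean [458.  386.5] n 1225 z [26.  28.8 29.9]
t46.6 pos [0.3899 0.3791 0.2112] yaw 0.08 tilt 0.06 | turnz 0.001 then dx 0.0664 dy -0.0077 dz 0.1692 | F [ 0.4 -0.5  1.5] w 51.13 g 0 q1,q6 0.63 2.20Traceback (most recent call last):
  File "<stdin>", line 3, in <module>
  File "h.py", line 29, in meas
    pts=w[m]; c,a,b,ang=rect(w,m); mu=pts[:,:2].mean(0); ev=np.linalg.eigh(np.cov((pts[:,:2]-mu).T))[1][:,1]
                        ~~~~^^^^^
  File "h.py", line 33, in rect
    n,l,s,_=cv2.connectedComponentsWithStats(m.astype(np.uint8)); m=l==1+np.argmax(s[1:,4])
                                                                         ~~~~~~~~~^^^^^^^^^
    return _wrapfunc(a, 'argmax', axis=axis, out=out, **kwds)
    return bound(*args, **kwds)
ValueError: attempt to get argmax of an empty sequence
```

```bash
python3 -m inch '[[[0.033,-0.0038,0.02],[0,0,0],0.5],[[0.033,-0.0038,0.03],[0,0,0],0.5],[[0,0,0.04],[0,0,0],0.5],[[0,0,0.03],[0,0,0],0.5],[[0,0,0],[0,0,0],0.5],[[0,0,0],[0,0,0],0.5],[[0,0,0],[0,0,0],0.5]]' | egrep 'pos|contact'
python3 - <<'E'
from h import *
plan(.4562,.3866,.042,0.2)
E
```

```text
tool_pos: [0.4578, 0.3873, 0.0947]
contact_force: [-0.7, 0.5, -0.3]
t47.3 pos [0.4578 0.3873 0.0947] yaw -0.01 tilt 0.27 | turnz -0.004 then dx -0.0019 dy 0.0009 dz 0.0527 | F [-0.7  0.5 -0.3] w 42.19 g 0 q1,q6 0.58 2.15
```

```bash
python3 -m inch '[[[-0.001,0.001,0.025],[0,0,0],0.5],[[0,0,0.025],[0,0,0],0.5],[[0,0,0.002],[0,0,0],0.5],[[0,0,0],[0,0,0],0.5],[[0,0,0],[0,0,0],0],[[0,0,0],[0,0,0],0],[[0,0,0],[0,0,0],0],[[0,0,0],[0,0,0],0]]'
python3 -m inch '[[[0,0,-0.03],[0,0,-0.074],0],[[0,0,-0.04],[0,0,-0.074],0],[[0,0,-0.045],[0,0,0],0],[[0,0,0],[0,0,0],0],[[0,0,0],[0,0,0],0]]' 
python3 - <<'E'
import numpy as np; np.save("box.npy",[.5987,-.052,8.5])
E
python3 boxp.py 0 .049 .16
```

```text
time: 48.1
tool_pos: [0.4564, 0.3869, 0.0419]
tool_rot: [-0.001, 1.0, 0.0, 0.002]
contact_force: [-0.4, 0.0, 7.2]
gripper_width: 0.117
grasp_force: 61.3
time: 48.6
tool_pos: [0.4558, 0.3864, 0.1564]
tool_rot: [-0.001, 0.997, 0.074, 0.001]
contact_force: [0.4, 0.2, -1.1]
gripper_width: 0.122
grasp_force: 60.3
t48.6 pos [0.4558 0.3864 0.1564] yaw 8.52 tilt 0.19 | turnz 0.000 then dx 0.0766 dy 0.4057 dz -0.0039 | F [ 0.4  0.2 -1.1] w 10.37 g 60 q1,q6 0.58 2.00
```

```bash
python3 -m inch '[[[0.0085,0.0451,0],[0,0,0],0],[[0.0085,0.0451,0],[0,0,0],0],[[0.0085,0.0451,0],[0,0,0],0],[[0.0085,0.0451,0],[0,0,0],0],[[0.0085,0.0451,0],[0,0,0],0],[[0.0085,0.0451,0],[0,0,0],0],[[0.0085,0.0451,0],[0,0,0],0],[[0.0085,0.0451,0],[0,0,0],0]]' | egrep 'pos|contact'
python3 -m inch '[[[0.0085,0.0451,0],[0,0,0],0],[[0,0,0],[0,0,0],0],[[0,0,0.02],[0,0,0],0],[[0,0,0],[0,0,0],0],[[0,0,0],[0,0,0],0]]' | egrep 'pos|contact'
python3 boxp.py 0 .049 .087
```

```text
tool_pos: [0.5745, 0.0374, 0.1518]
contact_force: [1.3, 1.1, -2.5]
tool_pos: [0.5892, -0.0033, 0.1324]
contact_force: [0.3, 0.5, -0.9]
t49.9 pos [ 0.5892 -0.0033  0.1324] yaw 8.56 tilt 0.26 | turnz 0.001 then dx 0.0024 dy 0.0006 dz 0.0454 | F [ 0.3  0.5 -0.9] w 9.95 g 60 q1,q6 -0.13 1.29
```

```bash
python3 -m inch '[[[0.002,0.0005,0.02],[0,0,0],0],[[0,0,0.015],[0,0,0],0],[[0,0,0.006],[0,0,0],0],[[0,0,0.003],[0,0,0],0],[[0,0,0],[0,0,0],0],[[0,0,0],[0,0,0],0]]' | egrep 'pos|contact'
python3 -m inch '[[[0,0,0.002],[0,0,0],0],[[0,0,0],[0,0,0],0],[[0,0,0],[0,0,0],0]]' | egrep 'pos|contact'
python3 boxp.py 0 .049 .087
```

```text
tool_pos: [0.5934, -0.0044, 0.0913]
contact_force: [-0.2, -0.5, -0.1]
tool_pos: [0.593, -0.0044, 0.0888]
contact_force: [0.3, 0.9, -2.1]
t50.8 pos [ 0.593  -0.0044  0.0888] yaw 8.52 tilt 0.02 | turnz 0.000 then dx -0.0014 dy -0.0011 dz 0.0018 | F [ 0.3  0.9 -2.1] w 10.07 g 60 q1,q6 -0.13 1.29
```

```bash
python3 -m inch '[[[-0.001,-0.001,0.002],[0,0,0],0],[[0,0,0],[0,0,0],0],[[0,0,0],[0,0,0],0]]' | egrep 'pos|contact'
python3 -m inch '[[[0,0,0.001],[0,0,0],0],[[0,0,0],[0,0,0],0],[[0,0,0],[0,0,0],0]]' | egrep 'pos|contact'
```

```text
tool_pos: [0.5916, -0.0035, 0.0864]
contact_force: [0.1, 0.5, -0.6]
tool_pos: [0.592, -0.0036, 0.0859]
contact_force: [-1.1, 0.5, 1.6]
```

```bash
python3 -m inch '[[[0,0,0],[0,0,0],0.3],[[0,0,0],[0,0,0],0.3],[[0,0,-0.02],[0,0,0],0.3],[[0,0,-0.04],[0,0,0],0.3],[[0,0,-0.05],[0,0,0],0.5],[[0,0,-0.04],[0,0,0],0.5],[[-0.04,0,0],[0,0,0],0.5],[[0,0,0],[0,0,0],0.5]]' | egrep 'pos|contact'
python3 - <<'E'
from h import *
f=grab("wrist"); cv2.imwrite("pics/w7.png",f[0][:,:,::-1]); meas("wrist",.5915,-.0035,.055,.066,.078,f)
plan(.535,.345,.24,10.5)
E
```

```text
tool_pos: [0.5499, -0.0095, 0.2362]
contact_force: [0.5, -0.5, -0.2]
wrist rect [592.3  -4.2] 88.4 12.0 8.5 pca yaw 38.7 mean [595.5 -18.3] n 1865 z [69.  72.3 73.8]
t52.2 pos [ 0.551  -0.0095  0.2355] yaw 8.50 tilt 0.01 | turnz -0.035 then dx 0.0489 dy -0.3515 dz -0.0045 | F [ 0.4 -0.6 -0.5] w 42.68 g 0 q1,q6 -0.15 1.27
```

View pics/w7.png

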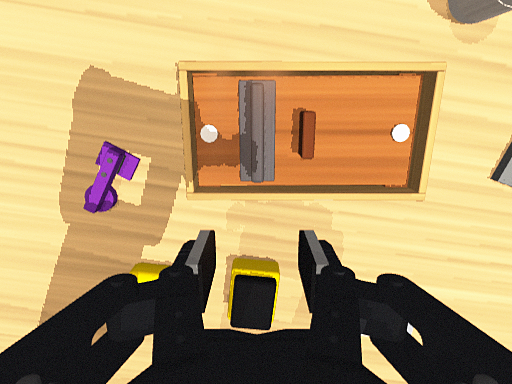

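The first pull lies flat on the divider at (257,130), parallel to the grip at (307,135), and both clips are down at (208,133) and (400,133). Now the second pull.

```bash
python3 -m inch '[[[0.006,-0.044,0],[0,0,-0.035],0.5],[[0.006,-0.044,0],[0,0,0],0.5],[[0.006,-0.044,0],[0,0,0],0.5],[[0.006,-0.044,0],[0,0,0],0.5],[[0.006,-0.044,0],[0,0,0],0.5],[[0.006,-0.044,0],[0,0,0],0.5],[[0.006,-0.044,0],[0,0,0],0.5],[[0.006,-0.044,0],[0,0,0],0.5]]' | egrep 'pos|contact'
python3 -m inch '[[[0,0,0],[0,0,0],0.5],[[0,0,0],[0,0,0],0.5]]' | egrep 'pos|contact'
python3 - <<'E'
from h import *
f=grab("wrist"); c,a=meas("wrist",.606,.355,.07,.022,.033,f); plan(*c/1000,.042,a)
E
```

```text
tool_pos: [0.5367, 0.3477, 0.2346]
contact_force: [1.0, 0.6, 0.4]
tool_pos: [0.5366, 0.3466, 0.2343]
contact_force: [0.1, -0.6, -0.8]
wrist rect [607.  355.4] 88.7 11.9 11.5 pca yaw 8.8 mean [617.5 356.9] n 1226 z [17.9 28.8 30.1]
t53.3 pos [0.5368 0.3456 0.2345] yaw 10.56 tilt 0.08 | turnz -0.016 then dx 0.0710 dy 0.0042 dz 0.1924 | F [-0.  -0.4 -0.3] w 42.71 g 0 q1,q6 0.46 1.84
```

```bash
python3 -m inch '[[[0.0355,0.0021,0.02],[0,0,-0.01],0.5],[[0.0355,0.0021,0.03],[0,0,0],0.5],[[0,0,0.045],[0,0,0],0.5],[[0,0,0.045],[0,0,0],0.5],[[0,0,0],[0,0,0],0.5],[[0,0,0],[0,0,0],0.5],[[0,0,0],[0,0,0],0.5]]' | egrep 'pos|contact'
python3 - <<'E'
from h import *
plan(.607,.3554,.042,11.2)
E
```

```text
tool_pos: [0.6092, 0.3549, 0.0994]
contact_force: [0.2, 0.3, 0.3]
t54.0 pos [0.6092 0.3549 0.0994] yaw 11.06 tilt 0.31 | turnz -0.002 then dx -0.0024 dy -0.0008 dz 0.0574 | F [0.2 0.3 0.3] w 42.61 g 0 q1,q6 0.42 1.80
```

```bash
python3 -m inch '[[[-0.0015,-0.0005,0.025],[0,0,0],0.5],[[0,0,0.025],[0,0,0],0.5],[[0,0,0.005],[0,0,0],0.5],[[0,0,0],[0,0,0],0.5],[[0,0,0],[0,0,0],0],[[0,0,0],[0,0,0],0],[[0,0,0],[0,0,0],0],[[0,0,0],[0,0,0],0]]'
python3 -m inch '[[[0,0,-0.03],[0,0,0.023],0],[[0,0,-0.04],[0,0,0.023],0],[[0,0,-0.045],[0,0,0],0],[[0,0,-0.02],[0,0,0],0],[[0,0,0],[0,0,0],0],[[0,0,0],[0,0,0],0]]' 
python3 boxp.py 0 -.049 .16
```

```text
time: 54.8
tool_pos: [0.6071, 0.3556, 0.0433]
tool_rot: [-0.001, 0.995, 0.097, 0.002]
contact_force: [-1.2, 0.6, 6.1]
gripper_width: 0.12
grasp_force: 59.9
time: 55.4
tool_pos: [0.6052, 0.3546, 0.1748]
tool_rot: [0.0, 0.997, 0.074, -0.0]
contact_force: [-0.2, 0.0, -2.0]
gripper_width: 0.119
grasp_force: 59.0
t55.4 pos [0.6052 0.3546 0.1748] yaw 8.47 tilt 0.05 | turnz -0.001 then dx -0.0666 dy 0.4502 dz 0.0150 | F [-0.2  0.  -2. ] w 10.08 g 59 q1,q6 0.42 1.85
```

```bash
python3 -m inch '[[[-0.0066,0.045,0],[0,0,0],0],[[-0.0066,0.045,0],[0,0,0],0],[[-0.0066,0.045,0],[0,0,0],0],[[-0.0066,0.045,0],[0,0,0],0],[[-0.0066,0.045,0],[0,0,0],0],[[-0.0066,0.045,0],[0,0,0],0],[[-0.0066,0.045,0],[0,0,0],0],[[-0.0066,0.045,0],[0,0,0],0]]' | egrep 'pos|contact'
python3 -m inch '[[[-0.0066,0.045,0],[0,0,0],0],[[-0.0066,0.045,0],[0,0,0],0],[[0,0,0.03],[0,0,0],0],[[0,0,0.01],[0,0,0],0],[[0,0,0],[0,0,0],0],[[0,0,0],[0,0,0],0]]' | egrep 'pos|contact'
python3 boxp.py 0 -.049 .087
```

```text
tool_pos: [0.6043, -0.0106, 0.1718]
contact_force: [0.2, 0.4, -0.3]
tool_pos: [0.6059, -0.0988, 0.1343]
contact_force: [-0.4, -0.3, 0.1]
t56.8 pos [ 0.6059 -0.0988  0.1343] yaw 8.55 tilt 0.16 | turnz 0.001 then dx -0.0001 dy 0.0017 dz 0.0473 | F [-0.4 -0.3  0.1] w 9.99 g 59 q1,q6 -0.28 1.14
```

```bash
python3 -m inch '[[[0,0.0015,0.02],[0,0,0],0],[[0,0,0.015],[0,0,0],0],[[0,0,0.006],[0,0,0],0],[[0,0,0.003],[0,0,0],0],[[0,0,0],[0,0,0],0],[[0,0,0],[0,0,0],0]]' | egrep 'pos|contact'
python3 boxp.py 0 -.049 .087
python3 -m inch '[[[0,0,0.002],[0,0,0],0],[[0,0,0],[0,0,0],0],[[0,0,0],[0,0,0],0]]' | egrep 'pos|contact'
```

```text
tool_pos: [0.6073, -0.1015, 0.0924]
contact_force: [-0.1, -0.3, -0.7]
t57.4 pos [ 0.6073 -0.1015  0.0924] yaw 8.48 tilt 0.07 | turnz -0.000 then dx -0.0012 dy -0.0012 dz 0.0054 | F [-0.1 -0.3 -0.7] w 10.39 g 59 q1,q6 -0.29 1.14
tool_pos: [0.6069, -0.1015, 0.0898]
contact_force: [0.1, -0.1, -0.0]
```

```bash
python3 -m inch '[[[0,0,0.002],[0,0,0],0],[[0,0,0],[0,0,0],0],[[0,0,0],[0,0,0],0]]' | egrep 'pos|contact'
python3 -m inch '[[[0,0,0.001],[0,0,0],0],[[0,0,0],[0,0,0],0],[[0,0,0],[0,0,0],0]]' | egrep 'pos|contact'
```

```text
tool_pos: [0.6068, -0.1015, 0.0876]
contact_force: [-1.5, -0.6, -1.1]
tool_pos: [0.6069, -0.1014, 0.0873]
contact_force: [-3.6, 0.5, 4.5]
```

In contact; release, retreat, and check the whole scene.

```bash
python3 -m inch '[[[0,0,0],[0,0,0],0.3],[[0,0,0],[0,0,0],0.3],[[0,0,-0.02],[0,0,0],0.3],[[0,0,-0.04],[0,0,0],0.3],[[0,0,-0.05],[0,0,0],0.5],[[0,0,-0.05],[0,0,0],0.5],[[-0.05,0,-0.03],[0,0,0],0.5],[[-0.04,0,-0.02],[0,0,0],0.5]]' | egrep 'pos|contact'
python3 -m inch '[[[0,0,0],[0,0,0],0.5],[[0,0,0],[0,0,0],0.5]]' | egrep 'pos|contact'
python3 - <<'E'
from boxp import *
f=grab("wrist"); t=grab("top")
cv2.imwrite("pics/w8.png",np.hstack([cv2.resize(f[0],(400,300)),cv2.resize(t[0],(400,300))])[:,:,::-1])
meas("wrist",*bx(0,-.049),.045,.066,.078,f); meas("wrist",*bx(0,.049),.045,.066,.078,f)
w=world(f[1],f[2])
for n,(x,y) in dict(A=(0,.097),B=(0,-.097),bpa1=(-.03,.062),bpa2=(.03,.062),bpb1=(-.03,-.062),bpb2=(.03,-.062),d1=(0,.078),d2=(.04,.02),d3=(0,-.078)).items():
    c=bx(x,y); m=np.hypot(w[...,0]-c[0],w[...,1]-c[1])<.004; print(n,m.sum(),np.round(np.median(w[m][:,2])*1000,1))
E
```

```text
tool_pos: [0.525, -0.114, 0.2952]
contact_force: [-0.5, -0.9, 1.0]
tool_pos: [0.5249, -0.1139, 0.2929]
contact_force: [0.0, 0.1, 0.9]
wrist rect [ 605.9 -102. ] 86.6 11.4 8.5 pca yaw 8.4 mean [ 607.  -101.7] n 947 z [62.4 72.9 73.9]
wrist rect [591.1  -4.1] 86.0 10.4 8.5 pca yaw 9.7 mean [593.2  -6.9] n 1089 z [68.1 72.7 74. ]
A 38 47.3
B 38 47.2
bpa1 17 49.2
bpa2 21 49.2
bpb1 37 49.2
bpb2 44 49.2
d1 38 44.3
d2 42 44.3
d3 40 44.2
```

View pics/w8.png

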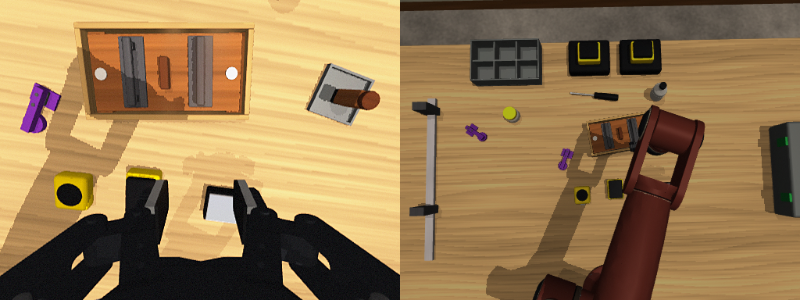

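Both pulls lie flat on the divider at (133,72) and (200,72), parallel to the grip. Both clips are home (47 mm), the board is level (44 mm), and the tool stands in its tray at (343,95). Handing in.

```bash
python3 -c "
from plant import manip
print(manip.job_done())"
```

```text
the job is handed in; nothing more can be done
None
```

The box is packed as asked and handed in at about 59 s of the 208 s: three hinges in their cavities, divider level, both clips home, two pulls on the divider, seating tool upright in its tray. The purple look-alikes and the other things on the bench were left alone.

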